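# Move a finished turned disc from its bearers to the sloping drying stand with the spatula

## Robot

A 6-joint arm with a two-finger parallel gripper is mounted at the origin on a cart in front of the work surface, level with it; the furniture and walls round the work are solid. World frame = base frame: x ahead of the robot, y to its left, z up, the work surface at z = 0. Lengths are in m, angles in rad, forces in N, time in s.
With the tool pointing down it reaches from about 0.375 to 0.9 m from the base axis. Payload 3.1 kg.
Tool frame: the origin (TCP) lies midway between the tips of the shut fingers; the grasp point (between the pads) lies 19 mm behind it; z points along the fingers, y is the direction in which the jaws open and shut (so a half turn about z gives the same grasp; the last joint's range is limited). The gripper opens to 87 mm and grips with 3 to 60 N. Pads are 19 mm wide; open, the fingers measure 117 mm over their backs; the gripper's body (75 mm by 190 mm) begins 51 mm behind the grasp point.
Start: joints at [-1.315, 0.527, 1.433, -0, 1.181, -0.178], TCP at [0.263, -0.567, 0.223] pointing down, gripper open.
Joint ranges: [-3.08, 3.08], [-0.75, 2.2], [0.22, 2.44], [-1.43, 4.57], [0, 2.65], [-2.85, 2.85]. Speed limits (rad/s): [2.79, 2.79, 3.14, 3.14, 3.14, 3.14].

## Interface

Orientations are given as a unit quaternion [x, y, z, w].
In Python, from rig import robot gives the robot as it stands.
- The arm moves only by the tool move_arm, never from a script. Its argument "rows" is one flat list of numbers, 7 for each row, row after row: the shift along the world's x, y, z in mm, then the turn, a rotation vector about the world's x, y, z in rad, then the closure, from 0 (fully open) to 1 (shut). A call has 1 to 12 rows; each row shifts and turns the commanded pose from where the row before left it; what a row does not reach is not made up. A row lasts 1/10 s, in which the tool goes at most 50 mm and 8.59 degrees, less where a joint would pass 70% of its speed; a pose out of reach is approached as far as the arm can. A call with a gripper value outside its range is refused whole. The fingers move at their own pace and stop on an object; "grip_force" is the grip in N (left out, the last holds). Time passes only in rows, so rows that do not move let the fingers close. It gives the time, the measured TCP pose, the force and the opening at its end, in the units of the state.
- robot.get_obs(): the state, without advancing time (a new reading comes with each control period).
- robot.camera(name): name is "side" or "top" or "wrist"; returns a dict with "color" (400x640x3 uint8, red, green, blue), "z_map" (400x640 float32, m along the optical axis (not along the pixel's ray), 0 where there is no reading), "camera_matrix" (3x3 intrinsics, pixels), "R" (3x3) and "t" (3): a world point X has camera coordinates R X + t; the wrist camera has in their place "tool_from_camera" (4x4, takes a point from camera to tool coordinates, whose origin is the TCP and whose axes are the flange's). Camera axes: x right, y down, z forward; pixel columns grow to the right and rows downward; lengths in m; the calibration is good to about 2 mm. A picture is of the moment at which its call begins: read the wrist's pose just before it.
- robot.hand_in(): hands the job in, once; it reports no verdict.
Trained networks look in the newest picture that a camera, given by its name, has taken for a name from the list of things; names that differ only in an ending like _2 or _b are one class to them, and where a whole thing is asked for, a point or a joint stands for the part that bears it (a point fixed in the world has none). Each returns a list of dicts, best first, with "conf" (0 to 1); they miss things now and then, are a little off and sometimes report something else, mostly with a low value. They report only what shows in the picture. A call takes as long as a camera call.
- robot.search_frame(camera, thing): "at" ([column, row] in pixels, amid what is visible of it).
- robot.spot_point(camera, thing): "at" ([column, row] in pixels: a listed point, or the origin of a listed thing).
The state is a dict: "time": time; "q": joint angles; "joint_velocities": joint speeds; "joint_torque": joint torques, N m; "position": TCP position; "tool_rot": TCP orientation; "ft_force": force on the tool from outside, world axes, zero at the start; "moment": the same for the moment, N m; "grip_width": finger opening in m.
Only numpy, scipy, OpenCV 4.12 (cv2) and the standard library are available. Lean on these libraries where they do the work, as an engineer would, in place of code of your own. Each camera call takes 0.05 s, during which the arm holds its last target.

## Task

Slide the offset spatula under the finished wooden disc on the low bearers, lift the disc on its blade and lay it gently on the sloping drying stand, flat on both rails and down against both stop pins. Its finish is fresh: never touch the disc with the gripper or arm, and do not drop it. Then draw the spatula out, lay it back flat on the bench and let go, leaving the other things on the bench where they are.

Things in the scene. Friction and masses are not known exactly. Their poses are not given: they have to be found in the camera images.
- spatula: Loose offset spatula, 0.11 kg. Steel blade 140 mm long (x), 72 wide, 3 thick, tip at x = +70 mm; an 11 mm high flange across its heel, front face at x = -67. A thin neck rises behind it to a raised wooden handle. Origin: centre of the blade's underside; x points from handle to tip, z up off the blade. Starts flat on the bench; centre of mass about 40 mm behind the origin.
- spatula_grip (a point): Point to grip on the spatula's handle, 135 mm behind the blade's centre and 52 mm above the blade's underside, axes as the spatula's. The dark wooden handle is parallel to the blade, 22 mm wide (y), 26 high, from x = -100 to -208 mm of the spatula.
- bearers: Fixed pair of pale battens, 150 mm long (x), 14 wide, 20 high, inner faces 100 mm apart, joined at the far end (x = 75 to 89 mm) by a rail 34 high. The space between them, under the disc, is open from the -x end and down to the bench. Origin: on the bench, midway between the battens; x points along them to the closed end, z up.
- disc: Loose turned wooden disc, 130 mm wide, 8 thick, edges rounded, a fine dark ring line near its rim, 0.05 to 0.1 kg. Starts flat on the two bearers, underside 20 mm above the bench, within a few mm of their centre. Origin: centre of its underside; z is the disc's axis, up.
- stand: Fixed drying stand: two pale rails 14 mm wide, inner faces 100 apart, rise to +x at 30 degrees, from 70 mm below to 90 above the seat point along the slope. Between them it is open from the low (-x) end and from below, up to a tie bar 89 mm up the slope; lower cross bars only at x over 59 mm. Legs under the rails. Origin: on the bench under the seat point; x level, the way the rails rise; z up.
- stand_seat (a point): Seat point: midway between the stand's rails, in the plane of their tops, 170 mm above the bench; the disc's underside centre belongs here. Axes as the stand's (level). Two dark stop pins, 8 mm thick, stand 16 mm out of the rails square to the slope, 43 mm down the slope from here and 54 mm either side: a disc against both is centred here.
- sand_block: Loose dark wooden sanding block, 64 x 84 x 30 mm, near the bearers. A bystander; origin under its centre.
- cup: Loose small turned wooden cup, 68 mm wide, 48 high. A bystander; origin under its centre.
- blank: Loose stepped round wooden blank, 62 mm wide, 85 high. A bystander; origin under its centre.
- offcut: Loose small wooden offcut, 42 x 58 x 26 mm. A bystander; origin under its centre.

How it is judged:
On the way, in this order (a step that is already met when the one before it is completed fails the run):
1. the disc is lifted clear of the bearers, carried by the spatula (contact force between disc and spatula above 0.2 N and z of disc in the frame of bearers above 0.06 m and contact force between disc and bearers below 0.01 N), for 0.2 s.
2. the disc lies on the stand, flat on the rails and down against the pins, clear of the spatula (distance between disc and stand_seat below 0.01 m and angle between disc's own z axis and vertical between 0.46 and 0.59 rad and contact force between disc and stand above 0.2 N and contact force between disc and spatula below 0.02 N), for 0.2 s.
At the end, for the whole second after the job is handed in: The disc rests on the stand's sloping rails with the centre of its underside within 10 mm of the seat point and its axis 26.4 to 33.8 degrees from vertical, at rest and not touched by the spatula; the spatula lies flat on the bench on its blade (within 4.5 degrees, blade less than 8 mm up), at rest (all of step 2 and linear speed of each of disc, spatula below 0.01 m/s and angle between spatula's own z axis and vertical below 0.08 rad and height (world z) of spatula between -0.01 and 0.008 m).
It fails at once if the gripper or arm touches the disc (contact force between disc and the fingers above 0.2 N or contact force between disc and the arm above 0.2 N).
It fails at once if the disc is dropped or pressed hard on the stand (over 15 N) (contact force between disc and stand above 15 N).
It fails at once if the disc falls below the bearers (height (world z) of disc below 0.012 m).
It fails at once if the sanding block, cup, blank or offcut is moved more than 20 mm (distance of any of sand_block, cup, blank, offcut from where it was at the start of the episode above 0.02 m).
It also fails if it takes over 72 s, if anything falls off the work surface, if the arm or the gripper's body presses on something with over 40 N, if the wrist force passes 120 N, or if a joint passes its speed limit or range.

## Working session

There is one attempt and no reset: what is moved stays moved. The work goes in short steps, Python scripts to look and compute and a tool call to move; the robot and the scene stay as the last step left them, time stands still between calls to the robot, and variables do not carry over. Pictures are saved under pics/ and viewed, and the job is handed in when it is done.

Besides the shell and the picture viewer there is one more tool, called in YAML: its name, and indented under it one key for each argument. move_arm: Moves the arm, as the interface text tells. Its arguments: {"type":"object","properties":{"rows":{"type":"array","items":{"type":"number"}},"grip_force":{"type":"number"}},"required":["rows"]}

```bash
ls; mkdir -p pics; python3 - <<'E'
from rig import robot
import cv2,numpy as np
o=robot.get_obs();print(o)
for c in ["side","top","wrist"]:
    d=robot.camera(c);np.savez(f"pics/{c}0.npz",**d)
    cv2.imwrite(f"pics/{c}0.png",d["color"][:,:,::-1])
    for t in ["spatula","spatula_grip","bearers","disc","stand","stand_seat","sand_block","cup","blank","offcut"]:
        for f in (robot.search_frame,robot.spot_point):
            try:
                r=f(c,t); print(c,t,f.__name__,[(np.round(x["at"],1).tolist(),round(x["conf"],2)) for x in r[:2]])
            except Exception as e: print(c,t,e)
print(robot.get_obs()["time"])
E
```

```text
pics
{'time': 0.0, 'q': array([-1.31448060e+00,  5.28448072e-01,  1.43387491e+00, -4.50345670e-05,
        1.18141264e+00, -1.78496217e-01]), 'joint_velocities': array([ 0.00080141, -0.00032496,  0.00143568, -0.00108641,  0.00119482,
       -0.00118621]), 'joint_torque': array([-3.66367640e-04, -4.40046179e+01, -1.76589686e+01,  6.33021514e-02,
        5.82217926e-02, -1.64386925e-04]), 'position': array([ 0.26310529, -0.56612274,  0.22159147]), 'tool_rot': array([ 9.76457849e-01,  2.15705632e-01, -6.24874108e-05, -1.06986221e-03]), 'ft_force': array([-0.02605387, -0.0550712 ,  0.00946774]), 'moment': array([ 0.02309404,  0.01544049, -0.00732129]), 'grip_width': 0.0868067030004233}
side spatula call [([324.2, 205.7], 0.93)]
side spatula call [([305.2, 210.3], 0.95), ([328.6, 178.5], 0.74)]
side spatula_grip call [([323.7, 206.6], 0.68)]
side spatula_grip call [([345.8, 202.6], 0.68)]
side bearers call [([327.9, 169.9], 0.64)]
side bearers call [([334.0, 185.3], 0.76)]
side disc call [([327.6, 179.1], 0.94)]
side disc call [([329.4, 181.6], 0.83)]
side stand call [([301.8, 272.1], 0.5
[... 1190 characters left out ...]
]
top cup call [([393.7, 130.3], 0.8)]
top cup call [([391.0, 131.6], 0.58)]
top blank call [([365.2, 252.4], 0.93)]
top blank call [([367.5, 253.3], 0.73)]
top offcut call [([199.9, 262.2], 0.67)]
top offcut call [([202.6, 262.7], 0.7)]
wrist spatula call []
wrist spatula call []
wrist spatula_grip call []
wrist spatula_grip call []
wrist bearers call []
wrist bearers call []
wrist disc call []
wrist disc call []
wrist stand call []
wrist stand call []
wrist stand_seat call []
wrist stand_seat call []
wrist sand_block call [([188.5, 0.1], 0.65)]
wrist sand_block call []
wrist cup call []
wrist cup call []
wrist blank call []
wrist blank call []
wrist offcut call []
wrist offcut call []
3.15
```

View pics.

View pics/top0.png

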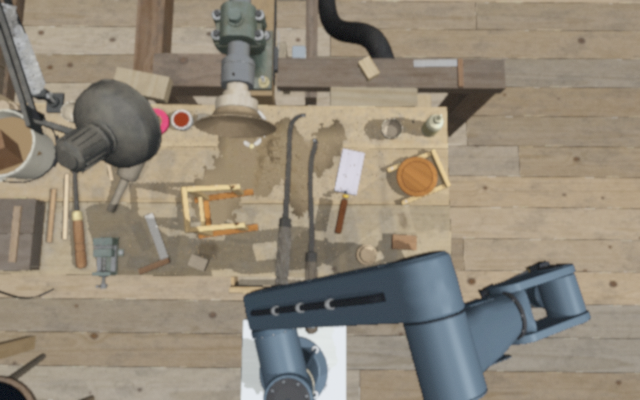

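View pics/side0.png

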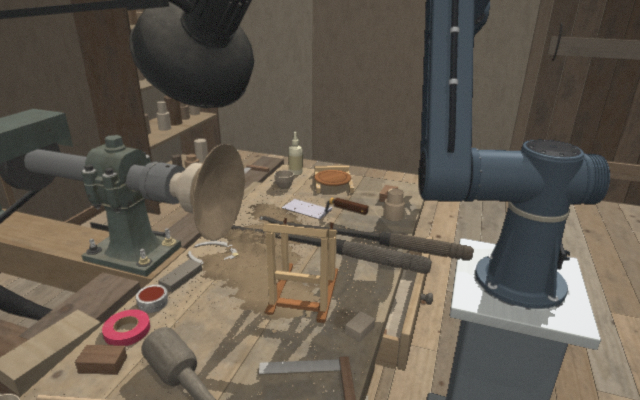

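View pics/wrist0.png

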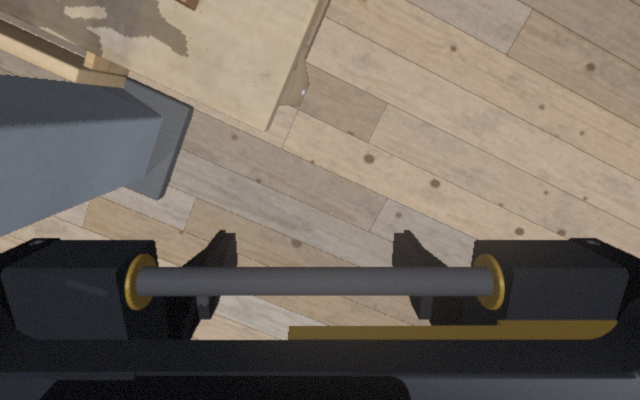

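```bash
python3 - <<'E'
import numpy as np
for c in ["side","top","wrist"]:
    d=np.load(f"pics/{c}0.npz");print(c,d["camera_matrix"].tolist())
    if c!="wrist":
        print(d["R"].round(4).tolist(),d["t"].tolist(),"cam pos",-d["R"].T@d["t"])
    else: print(d["tool_from_camera"].round(4).tolist())
E
```

```text
side [[453.19310153088963, 0.0, 318.72183973989695], [0.0, 453.19310153088963, 196.31008479888138], [0.0, 0.0, 1.0]]
[[-0.9446, -0.3282, 0.0107], [-0.1533, 0.4119, -0.8982], [0.2903, -0.8501, -0.4394]] [0.48888289665441864, 0.20462406467659344, 1.1054556332122092] cam pos [0.17217998 1.01585805 0.66430124]
top [[493.5221932236734, 0.0, 310.43580364116656], [0.0, 493.5221932236734, 189.76117955565556], [0.0, 0.0, 1.0]]
[[0.0109, -0.9999, -0.0036], [-0.988, -0.0102, -0.1538], [0.1538, 0.0052, -0.9881]] [-0.05472537106954193, 0.5515112391255269, 1.5020919074798778] cam pos [ 0.31453534 -0.05694724  1.56884166]
wrist [[316.39567574340504, 0.0, 314.3007727260965], [0.0, 316.39567574340504, 198.2365590606954], [0.0, 0.0, 1.0]]
[[0.0003, -0.9614, -0.2753, 0.0766], [1.0, 0.0003, -0.0002, 0.0002], [0.0003, -0.2753, 0.9614, -0.1624], [0.0, 0.0, 0.0, 1.0]]
```

```bash
cat > h.py <<'E'
import numpy as np,cv2
from scipy.spatial.transform import Rotation as Ro
def cloud(d,pose=None):
    K=d["camera_matrix"];z=np.asarray(d["z_map"],float);v,u=np.mgrid[:z.shape[0],:z.shape[1]]
    P=np.stack([(u-K[0,2])/K[0,0]*z,(v-K[1,2])/K[1,1]*z,z],-1)
    if "R" in d: W=(P-d["t"])@d["R"]
    else:
        T=d["tool_from_camera"];p,q=pose;R=Ro.from_quat(q).as_matrix()
        W=(P@T[:3,:3].T+T[:3,3])@R.T+p
    W[z<=0]=np.nan
    return W
def up(img,box,k,name):
    a,b,c,e=box;cv2.imwrite(name,cv2.resize(img[c:e,a:b,::-1],None,fx=k,fy=k,interpolation=cv2.INTER_CUBIC))
E
python3 - <<'E'
from h import *
for c in ["top","side"]:
    d=dict(np.load(f"pics/{c}0.npz"));W=cloud(d)
    if c=="top":
        for n,(u,v) in dict(disc=(417,176),blade=(350,172),handle=(341,213),sand=(404,242),cup=(391,128),blank=(367,252),offcut=(201,262),tie=(190,210),bench=(300,160)).items():
            print(n,np.nanmedian(W[v-2:v+3,u-2:u+3].reshape(-1,3),0).round(3))
        up(d["color"],(310,470,110,270),4,"pics/topA.png");up(d["color"],(160,290,150,280),5,"pics/topB.png")
    else: up(d["color"],(230,430,150,340),4,"pics/sideA.png")
E
```

```text
disc [ 0.602 -0.386  0.03 ]
blade [ 0.617 -0.176  0.004]
handle [ 0.478 -0.143  0.066]
sand [ 0.393 -0.341  0.031]
cup [ 0.763 -0.309  0.011]
blank [ 0.359 -0.22   0.085]
offcut [0.325 0.288 0.026]
tie [0.486 0.333 0.001]
bench [ 0.654 -0.014  0.007]
```

View pics/topA.png

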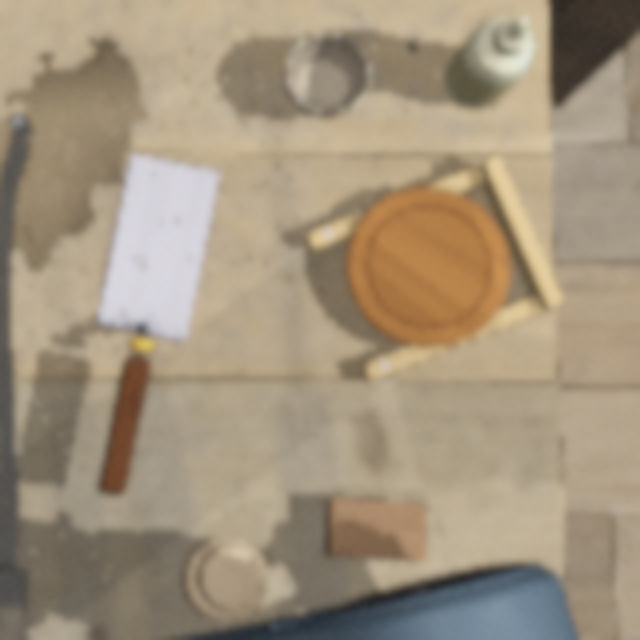

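View pics/topB.png

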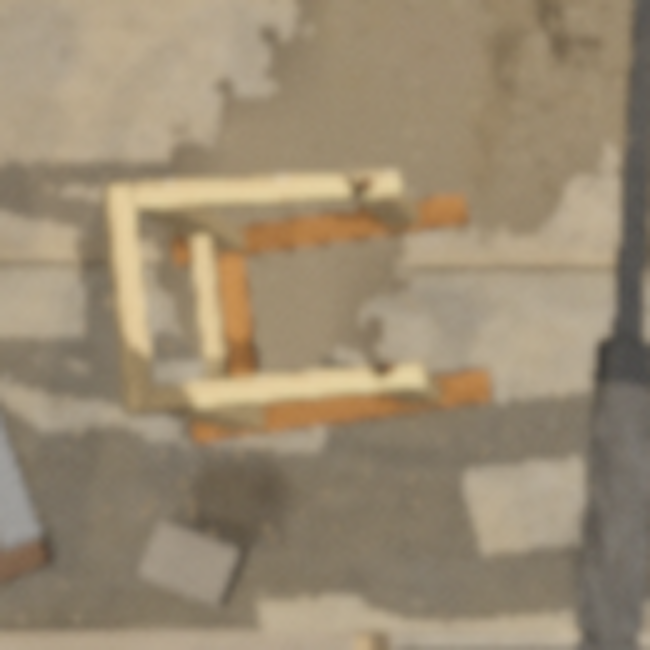

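View pics/sideA.png

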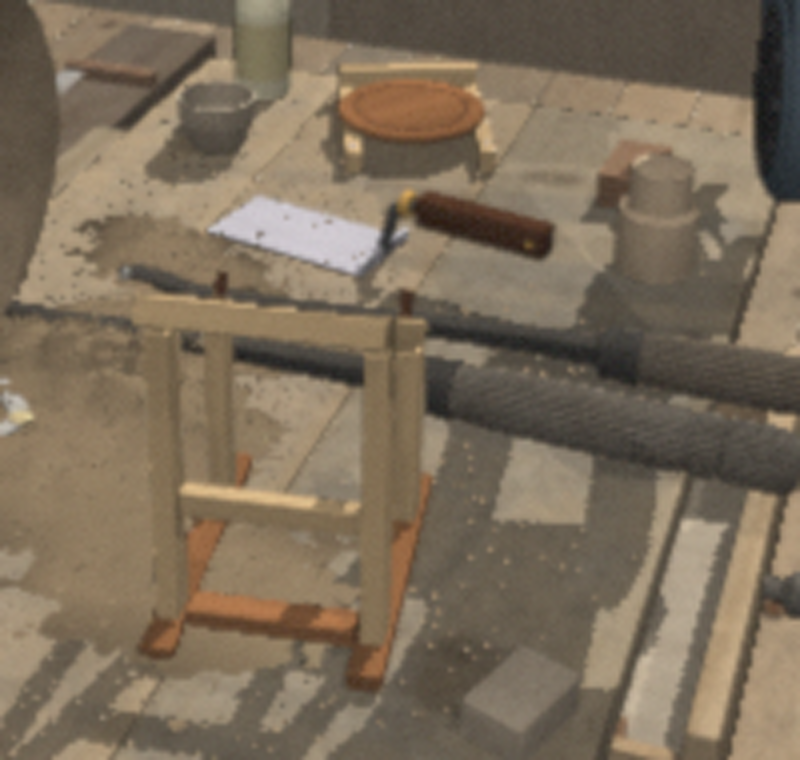

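move_arm:
  rows: [30, 33, 0, 0, 0, -0.068, 0, 30, 33, 0, 0, 0, -0.068, 0, 30, 33, 0, 0, 0, -0.068, 0, 30, 33, 0, 0, 0, -0.068, 0, 30, 33, -4, 0, 0, -0.068, 0, 30, 33, -4, 0, 0, -0.068, 0, 30, 33, -4, 0, 0, -0.068, 0, 30, 33, -4, 0, 0, -0.068, 0, 27, 33, -4, 0, 0, -0.068, 0, 0, 0, 0, 0, 0, 0, 0, 0, 0, 0, 0, 0, 0, 0]

```text
time: 4.25
position: [0.5307, -0.2689, 0.2024]
tool_rot: [0.996, -0.087, -0.0, 0.0]
ft_force: [1.7, -0.2, -0.2]
grip_width: 0.0872
```

```bash
python3 - <<'E'
from rig import robot
from h import *
o=robot.get_obs();print(o["position"],o["tool_rot"],o["q"].round(3),o["time"])
d=robot.camera("wrist");np.savez("pics/wrist1.npz",p=o["position"],q=o["tool_rot"],**d)
cv2.imwrite("pics/wrist1.png",d["color"][:,:,::-1])
E
```

```text
[ 0.5307222  -0.26888412  0.20240533] [ 9.96218195e-01 -8.68862935e-02 -2.40902660e-04  1.47880033e-04] [-6.560e-01  5.100e-01  1.531e+00 -1.000e-03  1.100e+00  1.089e+00] 4.25
```

View pics/wrist1.png

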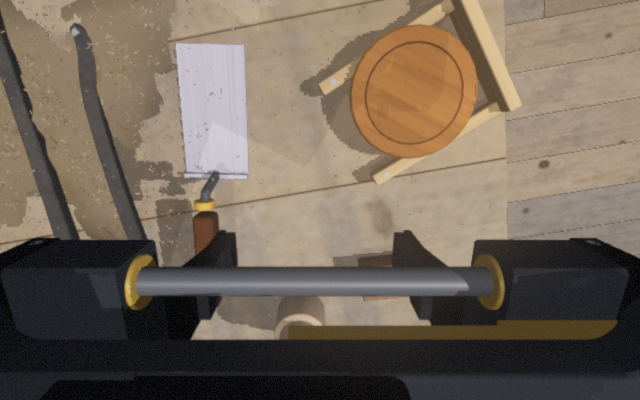

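```bash
python3 - <<'E'
from h import *
d=dict(np.load("pics/wrist1.npz"));W=cloud(d,(d["p"],d["q"]));C=d["color"].astype(int)
hsv=cv2.cvtColor(d["color"],cv2.COLOR_RGB2HSV)
z=W[...,2]
print("bench z",np.nanmedian(z[180:200,300:340]))
v,u=np.mgrid[:400,:640]
# disc
m=(np.abs(z-0.028)<0.008)&(u>340)&(u<490)&(v<170)&(hsv[...,1]>100)
m=cv2.morphologyEx(m.astype(np.uint8),cv2.MORPH_OPEN,np.ones((5,5)))
c,_=cv2.findContours(m,0,1);c=max(c,key=cv2.contourArea)[:,0]
P=np.array([W[y,x] for x,y in c]);P=P[~np.isnan(P).any(1)]
(cc),r=cv2.minEnclosingCircle(P[:,:2].astype(np.float32));
A=np.c_[2*P[:,:2],np.ones(len(P))];s=np.linalg.lstsq(A,(P[:,:2]**2).sum(1),rcond=None)[0]
print("disc fit",s[:2],np.sqrt(s[2]+s[0]**2+s[1]**2),"enc",cc,r,"z",np.nanmedian(z[m>0]))
# blade
m=(hsv[...,1]<45)&(hsv[...,2]>140)&(u>165)&(u<260)&(v>30)&(v<182)&(np.abs(z)<0.02)
m=cv2.morphologyEx(m.astype(np.uint8),cv2.MORPH_CLOSE,np.ones((7,7)))
c,_=cv2.findContours(m,0,1);c=max(c,key=cv2.contourArea)[:,0]
P=np.array([W[y,x] for x,y in c]);P=P[~np.isnan(P).any(1)]
r=cv2.minAreaRect((P[:,:2]*1000).astype(np.float32));print("blade",r,cv2.boxPoints(r).round(1).tolist(),np.nanmedian(z[m>0]))
# handle
m=(z>0.05)&(z<0.08)&(u>170)&(u<225)&(v>200)&(v<260)
P=W[m];print("handle",np.median(P,0),len(P))
for a in np.arange(0.44,0.57,0.01):
    q=P[np.abs(P[:,0]-a)<0.005]
    if len(q)>3:print(round(a,2),len(q),q[:,1].min().round(4),q[:,1].max().round(4),np.median(q[:,2]).round(4))
# rail & battens
m=(z>0.029)&(z<0.04)&(u>440)&(u<530)&(v<115)&(hsv[...,1]<110)
P=W[m];r=cv2.minAreaRect((P[:,:2]*1000).astype(np.float32));print("rail",r,np.median(P[:,2]),len(P))
m=(z>0.013)&(z<0.025)&(u>310)&(u<520)&(v<190)&(hsv[...,1]<110)
n,l=cv2.connectedComponents(m.astype(np.uint8))
for i in range(1,n):
    P=W[l==i]
    if len(P)>150:
        r=cv2.minAreaRect((P[:,:2]*1000).astype(np.float32));print("bat",r,len(P),np.median(P[:,2]), cv2.boxPoints(r).round(0).tolist())
E
```

```text
bench z 0.0002280321658226364
disc fit [ 0.60111567 -0.38213107] 0.06403305486059677 enc (0.6007062792778015, -0.3834211230278015) 0.06645911186933517 z 0.02862295929731791
blade ((618.0166015625, -169.64669799804688), (75.22136688232422, 146.65675354003906), 78.76024627685547) [[538.7999877929688, -192.1999969482422], [682.5999755859375, -220.8000030517578], [697.2999877929688, -147.10000610351562], [553.4000244140625, -118.5]] 0.003329713131967421
handle [ 0.51231057 -0.15096933  0.06404389] 965
0.48 7 -0.1367 -0.1337 0.0647
0.49 103 -0.1533 -0.1339 0.0653
0.5 206 -0.1594 -0.1359 0.0649
0.51 233 -0.1613 -0.1376 0.0647
0.52 221 -0.1609 -0.1383 0.0626
0.53 163 -0.1641 -0.1442 0.0607
0.54 32 -0.1562 -0.1452 0.0586
rail ((625.1494140625, -458.57806396484375), (120.14982604980469, 15.044246673583984), 22.079166412353516) 0.03397410210159092 2076
bat ((615.6161499023438, -425.361083984375), (128.42974853515625, 59.36692810058594), 21.227275848388672) 1720 0.02002445071759451 [[545.0, -421.0], [567.0, -476.0], [686.0, -430.0], [665.0, -374.0]]
bat ((632.3750610351562, -315.60638427734375), (13.844233512878418, 53.78514862060547), 22.42742156982422) 598 0.020152955836567843 [[616.0, -293.0], [636.0, -343.0], [649.0, -338.0], [629.0, -288.0]]
bat ((529.0474853515625, -363.9039306640625), (14.405112266540527, 64.8476333618164), 21.50749397277832) 596 0.02009335436594173 [[510.0, -336.0], [534.0, -397.0], [548.0, -391.0], [524.0, -331.0]]
```

```bash
python3 - <<'E'
from h import *
d=dict(np.load("pics/top0.npz"));W=cloud(d)
for (u,v) in [(120,110),(90,140),(120,160),(150,130),(235,105),(235,130),(210,130),(270,125)]:
    print((u,v),W[v,u].round(3))
S=dict(np.load("pics/side0.npz"));WS=cloud(S)
for (u,v) in [(180,50),(215,15),(250,60),(240,195),(215,150)]: print("side",(u,v),WS[v,u].round(3))
v,u=np.mgrid[:400,:640]
m=(W[...,2]>0.12)&(W[...,2]<0.25)&(u>170)&(u<270)&(v>170)&(v<250)
P=W[m];print(len(P),P.min(0),P.max(0))
# plane fit
n=np.linalg.lstsq(np.c_[P[:,:2],np.ones(len(P))],P[:,2],rcond=None)[0];print(n,"slope",np.degrees(np.arctan(np.hypot(n[0],n[1]))),"az",np.degrees(np.arctan2(n[1],n[0])))
r=cv2.minAreaRect((P[:,:2]*1000).astype(np.float32));print(r,cv2.boxPoints(r).round(0).tolist())
E
```

```text
(120, 110) [0.617 0.328 0.627]
(90, 140) [0.549 0.371 0.652]
(120, 160) [0.532 0.351 0.552]
(150, 130) [0.587 0.278 0.591]
(235, 105) [0.752 0.16  0.263]
(235, 130) [0.722 0.182 0.117]
(210, 130) [0.713 0.251 0.147]
(270, 125) [0.713 0.068 0.203]
side (180, 50) [0.584 0.437 0.564]
side (215, 15) [0.528 0.427 0.613]
side (250, 60) [0.525 0.337 0.539]
side (240, 195) [0.709 0.079 0.147]
side (215, 150) [0.709 0.176 0.304]
944 [0.40447999 0.14217241 0.12120538] [0.55253821 0.3139021  0.22674844]
[-0.08491292  0.5008639   0.10352316] slope 26.931055987833712 az 99.62203379833082
((478.89935302734375, 228.45669555664062), (128.8648681640625, 157.109130859375), 8.850845336914062) [[403.0, 296.0], [427.0, 141.0], [555.0, 161.0], [530.0, 316.0]]
```

move_arm:
  rows: [-12, 42, 9, 0, 0, 0, 0, -12, 42, 9, 0, 0, 0, 0, -12, 42, 9, 0, 0, 0, 0, -12, 42, 9, 0, 0, 0, 0, -12, 42, 9, 0, 0, 0, 0, -12, 42, 9, 0, 0, 0, 0, -12, 42, 9, 0, 0, 0, 0, -12, 42, 9, 0, 0, 0, 0, -12, 42, 9, 0, 0, 0, 0, -12, 42, 9, 0, 0, 0, 0, -12, 42, 9, 0, 0, 0, 0, 0, 0, 0, 0, 0, 0, 0]

```text
time: 5.5
position: [0.3976, 0.195, 0.3031]
tool_rot: [0.996, -0.086, 0.001, -0.001]
ft_force: [-0.9, -0.6, -0.0]
grip_width: 0.0868
```

```bash
python3 - <<'E'
from rig import robot
from h import *
o=robot.get_obs();print(o["position"],o["tool_rot"],o["q"].round(3),o["time"])
d=robot.camera("wrist");np.savez("pics/wrist2.npz",p=o["position"],q=o["tool_rot"],**d)
print(robot.spot_point("wrist","stand_seat"))
cv2.imwrite("pics/wrist2.png",d["color"][:,:,::-1])
E
```

```text
[0.39756813 0.19496571 0.30307168] [ 0.99627196 -0.08624966  0.0012945  -0.00122827] [0.201 0.173 1.758 0.002 1.207 1.944] 5.5
[]
```

View pics/wrist2.png

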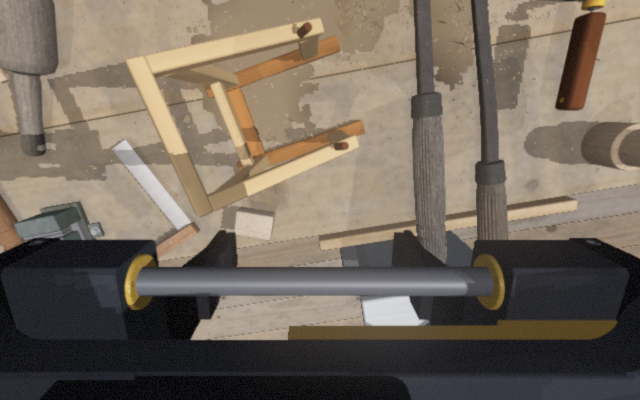

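```bash
python3 - <<'E'
from h import *
d=dict(np.load("pics/wrist2.npz"));W=cloud(d,(d["p"],d["q"]))
print("bench",np.nanmedian(W[60:75,560:580].reshape(-1,3),0))
for (u,v) in [(235,45),(285,165),(165,120),(305,30),(342,145),(425,180),(490,200)]: print((u,v),W[v,u].round(4))
v,u=np.mgrid[:400,:640]
z=W[...,2]
m=(z>0.12)&(z<0.24)&(u<370)&(u>120)&(v<225)
P=W[m];
# RANSAC-ish: iteratively fit plane
k=np.ones(len(P),bool)
n0=np.array([-0.09,0.57,0.05])
for t in [0.02,0.01,0.006,0.004,0.003,0.003,0.003]:
    n=np.linalg.lstsq(np.c_[P[k,:2],np.ones(k.sum())],P[k,2],rcond=None)[0]
    r=P[:,2]-np.c_[P[:,:2],np.ones(len(P))]@n;k=np.abs(r-np.median(r))<t
    print(k.sum(),n,"slope",np.degrees(np.arctan(np.hypot(n[0],n[1]))),"az",np.degrees(np.arctan2(n[1],n[0])))
Q=P[k];az=np.arctan2(n[1],n[0])
r=cv2.minAreaRect((Q[:,:2]*1000).astype(np.float32));print(r,cv2.boxPoints(r).round(1).tolist())
np.save("pics/Q.npy",Q)
# rails: fit axis angle using left/right edges
for a in np.radians(np.arange(96,103,1)):
    x=np.array([np.cos(a),np.sin(a)]);y=np.array([-x[1],x[0]])
    sy=Q[:,:2]@y; hst=np.histogram(sy,bins=np.arange(-0.62,-0.38,0.002))
    print(round(np.degrees(a)),"entropy",(hst[0]**2).sum(), sy.min().round(4),sy.max().round(4))
E
```

```text
bench [ 0.46719307 -0.12981525  0.05352954]
(235, 45) [0.5335 0.2387 0.1801]
(285, 165) [0.4279 0.218  0.1769]
(165, 120) [0.4838 0.2963 0.2177]
(305, 30) [0.5383 0.1796 0.1631]
(342, 145) [0.4355 0.1628 0.1649]
(425, 180) [0.3522 0.0482 0.0359]
(490, 200) [ 0.3069 -0.0408  0.034 ]
10030 [-0.10231826  0.51611169  0.10740886] slope 27.751378011797446 az 101.21339518139591
9392 [-0.09247975  0.55617252  0.09607696] slope 29.414687143417588 az 99.44070359852935
9034 [-0.09156163  0.56861537  0.09279621] slope 29.939364296839127 az 99.14756312293937
8850 [-0.09065624  0.57015521  0.092195  ] slope 29.998592731581777 az 99.03455577884615
8747 [-0.09023959  0.57016274  0.09207766] slope 29.996106982546006 az 98.99359695985544
8748 [-0.09016922  0.57003595  0.09210998] slope 29.990252043684684 az 98.98866442785149
8748 [-0.0901632   0.57002779  0.09210883] slope 29.9898651794786 az 98.9882009846089
((478.1578674316406, 228.05267333984375), (128.34750366210938, 150.4898681640625), 8.968954086303711) [[403.0, 292.3999938964844], [426.5, 143.6999969482422], [553.2999877929688, 163.6999969482422], [529.7999877929688, 312.3999938964844]]
96 entropy 2500754 -0.5666 -0.432
97 entropy 2631174 -0.5683 -0.4361
98 entropy 2768000 -0.57 -0.4401
99 entropy 2856822 -0.5722 -0.4437
100 entropy 2751622 -0.5759 -0.4454
101 entropy 2620964 -0.5795 -0.4467
102 entropy 2490412 -0.5829 -0.4478
```

move_arm:
  rows: [11, -38, -17, 0, 0, -0.003, 0, 11, -38, -17, 0, 0, -0.003, 0, 11, -38, -17, 0, 0, -0.003, 0, 11, -38, -17, 0, 0, -0.003, 0, 11, -38, -17, 0, 0, -0.003, 0, 11, -38, -17, 0, 0, -0.003, 0, 11, -38, -17, 0, 0, -0.003, 0, 11, -38, -17, 0, 0, -0.002, 0, 10, -36, -17, 0, 0, 0, 0, 0, 0, -30, 0, 0, 0, 0, 0, 0, 0, 0, 0, 0, 0]

```text
time: 6.7
position: [0.4929, -0.1503, 0.1152]
tool_rot: [0.995, -0.103, -0.004, -0.001]
ft_force: [-0.9, 0.8, 0.7]
grip_width: 0.0871
```

```bash
python3 - <<'E'
from rig import robot
from h import *
o=robot.get_obs();p=o["position"];R=Ro.from_quat(o["tool_rot"]).as_matrix();print(p,np.degrees(np.arctan2(R[1,0],R[0,0])),R[:,2],o["q"].round(3),o["time"])
d=robot.camera("wrist");np.savez("pics/wrist3.npz",p=o["position"],q=o["tool_rot"],**d)
cv2.imwrite("pics/wrist3.png",d["color"][:,:,::-1])
W=cloud(d,(p,o["tool_rot"]));hsv=cv2.cvtColor(d["color"],cv2.COLOR_RGB2HSV);z=W[...,2]
m=((hsv[...,1]<45)&(hsv[...,2]>140)&(np.abs(z)<0.009)&(np.abs(W[...,1]+.17)<.1)&(W[...,0]>.5)&(W[...,0]<.75)).astype(np.uint8)
m=cv2.morphologyEx(m,cv2.MORPH_CLOSE,np.ones((9,9)))
c,_=cv2.findContours(m,0,1);c=max(c,key=cv2.contourArea)[:,0]
P=np.array([W[y,x] for x,y in c]);P=P[~np.isnan(P).any(1)]
r=cv2.minAreaRect((P[:,:2]*1000).astype(np.float32));print("blade",r,cv2.boxPoints(r).round(1).tolist())
E
```

```text
[ 0.49285964 -0.15033721  0.11515111] -11.814949777130094 [-0.00770685  0.00374528 -0.99996329] [-5.130e-01  5.470e-01  1.799e+00 -1.000e-03  8.040e-01  1.265e+00] 6.7
blade ((596.8836669921875, -166.0415496826172), (77.74095916748047, 99.43863677978516), 78.23773956298828) [[540.2999877929688, -194.0], [637.5999755859375, -214.1999969482422], [653.5, -138.10000610351562], [556.0999755859375, -117.9000015258789]]
```

View pics/wrist3.png

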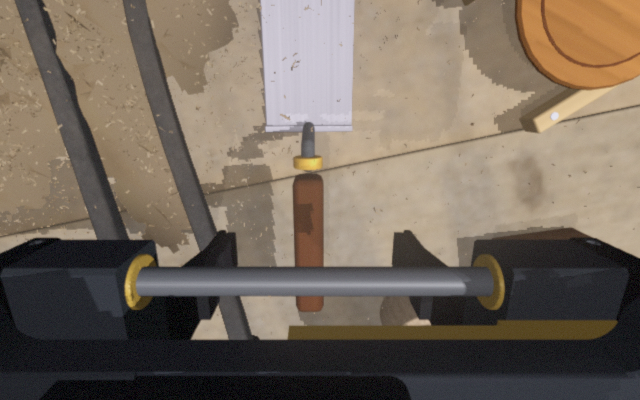

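move_arm:
  rows: [1, 2, -28, 0, 0, 0.003, 0, 1, 2, -28, 0, 0, 0.003, 0, 0, 0, -26, 0, 0, 0, 0, 0, 0, 0, 0, 0, 0, 0, 0, 0, 0, 0, 0, 0, 1, 0, 0, 0, 0, 0, 0, 1, 0, 0, 0, 0, 0, 0, 1, 0, 0, 0, 0, 0, 0, 1, 0, 0, 0, 0, 0, 0, 1, 0, 0, 0, 0, 0, 0, 1]
  grip_force: 60

```text
time: 7.75
position: [0.4984, -0.1439, 0.0369]
tool_rot: [0.995, -0.097, 0.0, 0.0]
ft_force: [-0.3, 0.1, 0.2]
grip_width: 0.0471
```

```bash
python3 - <<'E'
from rig import robot
from h import *
o=robot.get_obs();p=o["position"];R=Ro.from_quat(o["tool_rot"]).as_matrix();print(p,np.degrees(np.arctan2(R[1,0],R[0,0])),R[:,2],o["q"].round(3),o["time"],o["grip_width"],o["ft_force"])
d=robot.camera("wrist");np.savez("pics/wrist4.npz",p=o["position"],q=o["tool_rot"],**d)
cv2.imwrite("pics/wrist4.png",d["color"][:,:,::-1])
E
```

```text
[ 0.49843418 -0.14385283  0.03690758] -11.122610991215941 [ 5.13397017e-04 -2.52700207e-04 -9.99999836e-01] [-0.497  0.689  1.838  0.     0.614  1.268] 7.75 0.04705678874052431 [-0.26484895  0.0610627   0.17535479]
```

View pics/wrist4.png

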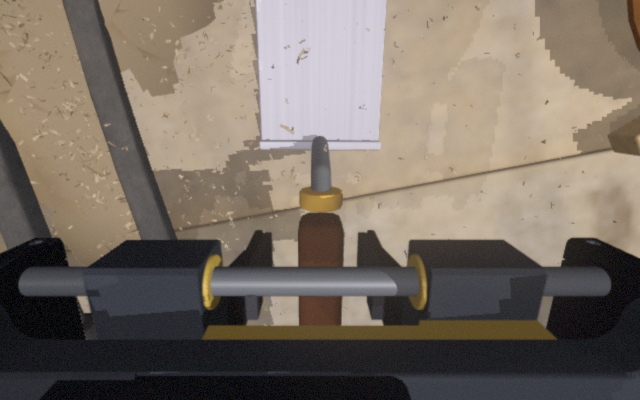

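move_arm:
  rows: [-1, 0, -3, 0, 0, 0, 1, 0, 0, 0, 0, 0, 0, 1, 0, 0, 0, 0, 0, 0, 1, 0, 0, 0, 0, 0, 0, 1, 0, 0, 0, 0, 0, 0, 1, 0, 0, 0, 0, 0, 0, 1, 0, 0, 0, 0, 0, 0, 1]
  grip_force: 60

```text
time: 8.5
position: [0.4972, -0.1438, 0.0335]
tool_rot: [0.995, -0.097, -0.0, -0.0]
ft_force: [0.1, 0.3, -1.1]
grip_width: 0.0215
```

```bash
python3 - <<'E'
from rig import robot
from h import *
o=robot.get_obs();p=o["position"];R=Ro.from_quat(o["tool_rot"]).as_matrix();print(p,np.degrees(np.arctan2(R[1,0],R[0,0])),R[:,2],o["q"].round(3),o["time"],o["grip_width"],o["ft_force"])
d=robot.camera("wrist");np.savez("pics/wrist5.npz",p=o["position"],q=o["tool_rot"],**d)
cv2.imwrite("pics/wrist5.png",d["color"][:,:,::-1])
W=cloud(d,(p,o["tool_rot"]));T=(W-p)@R  # tool coords
np.set_printoptions(suppress=True,precision=4)
hsv=cv2.cvtColor(d["color"],cv2.COLOR_RGB2HSV)
m=((hsv[...,1]<45)&(hsv[...,2]>130)&(np.abs(W[...,2])<0.009)&(T[...,0]>.03)&(np.abs(T[...,1])<.06)).astype(np.uint8)
m=cv2.morphologyEx(m,cv2.MORPH_OPEN,np.ones((5,5)))
n,l,s,_=cv2.connectedComponentsWithStats(m);k=1+np.argmax(s[1:,4]);P=T[l==k]
print("blade in tool: ymin/max",np.percentile(P[:,1],[1,99]),"x",P[:,0].min(),P[:,0].max())
for a in np.arange(.06,.16,.02):
    q=P[np.abs(P[:,0]-a)<.01]
    if len(q): print(a,q[:,1].min(),q[:,1].max(),np.median(q[:,2]))
E
```

```text
[ 0.49720762 -0.14375813  0.03348773] -11.12436660936192 [-2.20340337e-04  1.27008588e-04 -9.99999968e-01] [-0.498  0.695  1.841  0.     0.606  1.267] 8.5 0.021458599795650908 [ 0.07001965  0.27633324 -1.06611478]
blade in tool: ymin/max [-0.0352  0.0364] x 0.058065108028959186 0.13328708881616821
0.06 -0.03685186798897708 0.03734105785959458 0.029972459318139803
0.08 -0.03658044818395366 0.03746438102080604 0.03001771058164893
0.1 -0.036444487388278296 0.037962106254790996 0.03008009710608334
0.12000000000000001 -0.03605410685115486 0.038137603763530106 0.030091189560365113
0.14 -0.036010477516777335 0.03831331954079516 0.030261622714759327
```

View pics/wrist5.png

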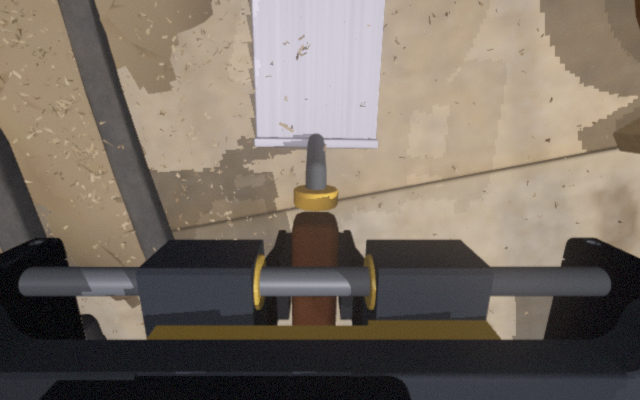

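```bash
python3 - <<'E'
from h import *
np.set_printoptions(suppress=True,precision=4)
d=dict(np.load("pics/wrist5.npz"));W=cloud(d,(d["p"],d["q"]));R=Ro.from_quat(d["q"]).as_matrix();T=(W-d["p"])@R
for u in (275,290,340,360):
    for v in range(130,152,1): print(u,v,T[v,u,0].round(4),T[v,u,1].round(4),W[v,u,2].round(4),d["color"][v,u])
E
```

```text
275 130 0.0637 -0.024 0.004 [206 201 212]
275 131 0.0631 -0.0239 0.0047 [204 199 210]
275 132 0.0625 -0.0241 0.0032 [203 197 210]
275 133 0.0619 -0.0242 0.003 [204 199 211]
275 134 0.0613 -0.0241 0.0039 [206 202 213]
275 135 0.0608 -0.0241 0.0039 [203 198 210]
275 136 0.0602 -0.0241 0.0039 [188 183 193]
275 137 0.0596 -0.024 0.0047 [139 135 144]
275 138 0.0595 -0.0235 0.0094 [153 149 158]
275 139 0.0591 -0.0233 0.0113 [199 194 205]
275 140 0.0585 -0.0233 0.0108 [212 206 218]
275 141 0.0579 -0.0234 0.0106 [212 208 219]
275 142 0.0574 -0.0233 0.0115 [211 207 217]
275 143 0.0569 -0.0233 0.0119 [208 204 215]
275 144 0.0562 -0.0234 0.0111 [205 200 212]
275 145 0.0557 -0.0233 0.0115 [192 187 199]
275 146 0.0551 -0.0234 0.011 [139 133 139]
275 147 0.0532 -0.0247 0.0005 [127 117 108]
275 148 0.0526 -0.0248 0.0002 [131 116 104]
275 149 0.0519 -0.0249 -0.0001 [133 121 107]
275 150 0.0513 -0.0249 -0.0003 [131 115 102]
275 151 0.0507 -0.0249 0.0002 [131 118 105]
290 130 0.0641 -0.0146 0.0095 [187 168 149]
290 131 0.0636 -0.0145 0.011 [196 183 179]
290 132 0.0625 -0.0151 0.0037 [205 199 208]
290 
[... 2015 characters left out ...]
2 [205 200 211]
360 136 0.0601 0.0267 0.0035 [204 199 211]
360 137 0.0595 0.0269 0.0028 [198 192 203]
360 138 0.059 0.0267 0.0039 [171 166 177]
360 139 0.0588 0.0262 0.008 [152 145 154]
360 140 0.0586 0.0257 0.0115 [187 182 191]
360 141 0.058 0.0257 0.0114 [203 197 209]
360 142 0.0575 0.0256 0.0124 [207 202 214]
360 143 0.0568 0.0259 0.0107 [208 203 214]
360 144 0.0563 0.0258 0.0115 [206 202 212]
360 145 0.0557 0.0259 0.0112 [204 199 210]
360 146 0.0549 0.0261 0.0099 [200 194 205]
360 147 0.0545 0.0259 0.0111 [185 177 185]
360 148 0.0538 0.0261 0.0101 [169 155 147]
360 149 0.0521 0.0274 0.001 [180 162 142]
360 150 0.0515 0.0274 0.0012 [184 167 145]
360 151 0.0506 0.0277 -0.0009 [184 166 143]
```

move_arm:
  rows: [0, 0, 15, 0, 0, 0, 1, 0, 0, 25, 0, 0, 0, 1, 0, 4, 20, 0, 0, -0.109, 1, -1, 4, 0, 0, 0, -0.109, 1, -1, 4, 0, 0, 0, -0.109, 1, -1, 4, 0, 0, 0, -0.109, 1, -1, 4, 0, 0, 0, -0.109, 1, -1, 4, 0, 0, 0, -0.109, 1, -1, 4, 0, 0, 0, -0.109, 1, 0, 0, 0, 0, 0, -0.109, 1, 0, 0, 0, 0, 0, -0.107, 1, 0, 0, 0, 0, 0, 0, 1]
  grip_force: 60

```text
time: 9.75
position: [0.4912, -0.1157, 0.0935]
tool_rot: [0.833, -0.553, -0.0, -0.0]
ft_force: [0.5, -0.2, -1.6]
grip_width: 0.0216
```

```bash
cat > look.py <<'E'
import sys
from rig import robot
from h import *
np.set_printoptions(suppress=True,precision=4)
n=sys.argv[1]
o=robot.get_obs();p=o["position"];R=Ro.from_quat(o["tool_rot"]).as_matrix()
print(p,"yaw",np.degrees(np.arctan2(R[1,0],R[0,0])),"toolz",R[:,2],"q",o["q"].round(3),o["time"],o["grip_width"],o["ft_force"])
d=robot.camera("wrist");np.savez(f"pics/{n}.npz",p=p,q=o["tool_rot"],**d)
cv2.imwrite(f"pics/{n}.png",d["color"][:,:,::-1])
W=cloud(d,(p,o["tool_rot"]));T=(W-p)@R
# flange / blade in tool coordinates
for u in (275,360):
    for v in range(125,160):
        if T[v,u,2]-T[v+1,u,2]>0.004: print("flange step",u,v,T[v,u],T[v+2,u])
m=(T[...,0]>.063)&(T[...,0]<.2)&(np.abs(T[...,1])<.034)&(T[...,2]>.015)&(T[...,2]<.05)
P=T[m];
if len(P)>50:
    n_=np.linalg.lstsq(np.c_[P[:,:2],np.ones(len(P))],P[:,2],rcond=None)[0]
    print("blade top plane in tool: z=%.4fx+%.4fy+%.4f  resid %.4f"%(*n_,np.std(P[:,2]-np.c_[P[:,:2],np.ones(len(P))]@n_)))
E
python3 look.py w6
```

```text
[ 0.4912 -0.1157  0.0935] yaw -67.20839021985468 toolz [-0.0002  0.0002 -1.    ] q [-0.453  0.573  1.846  0.     0.723  2.291] 9.75 0.0216104447354704 [ 0.5279 -0.1577 -1.6298]
flange step 275 137 [ 0.0586 -0.0246  0.0291] [ 0.0581 -0.0239  0.0227]
flange step 360 138 [0.0579 0.0264 0.0312] [0.0576 0.0251 0.0221]
blade top plane in tool: z=0.0025x+-0.0010y+0.0299  resid 0.0007
```

View pics/w6.png

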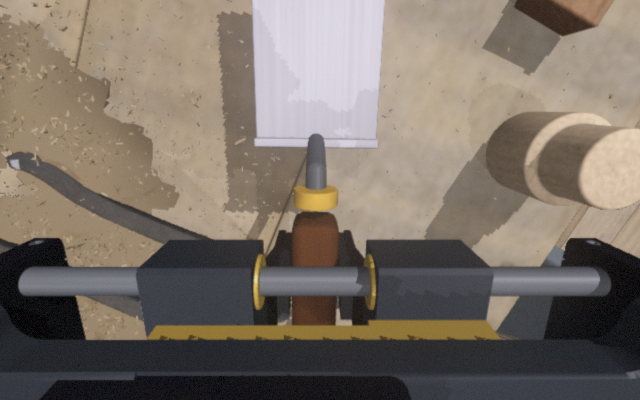

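move_arm:
  rows: [0, 0, -30, 0, 0, 0, 1, 0, 0, -23, 0, 0, 0, 1, 0, 0, 0, 0, 0, 0, 1, 4, -10, 0, 0, 0, 0, 1, 8, -20, 0, 0, 0, 0, 1, 8, -20, 0, 0, 0, 0, 1, 8, -19, 0, 0, 0, 0, 1, 8, -19, 0, 0, 0, 0, 1, 0, 0, 0, 0, 0, 0, 1]
  grip_force: 60

```text
time: 10.7
position: [0.5308, -0.2084, 0.0426]
tool_rot: [0.832, -0.554, 0.004, 0.0]
ft_force: [0.6, -0.6, -0.7]
grip_width: 0.0215
```

```bash
python3 look.py w7
```

```text
[ 0.5308 -0.2084  0.0426] yaw -67.31585825752352 toolz [ 0.0072 -0.0051 -1.    ] q [-0.57   0.715  1.71  -0.001  0.708  2.176] 10.7 0.021508175654589835 [ 0.5795 -0.6457 -0.692 ]
flange step 275 137 [ 0.0585 -0.0249  0.0309] [ 0.0581 -0.0239  0.0224]
flange step 360 138 [0.058  0.0262 0.03  ] [0.0575 0.0252 0.0225]
blade top plane in tool: z=-0.0444x+-0.0048y+0.0338  resid 0.0028
```

View pics/w7.png

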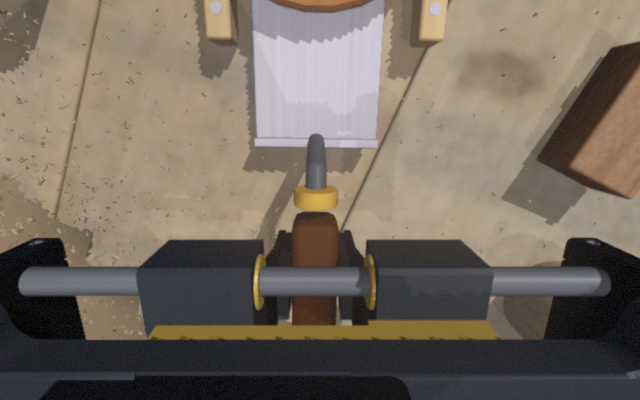

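```bash
python3 - <<'E'
from h import *
np.set_printoptions(suppress=True,precision=4)
d=dict(np.load("pics/w7.npz"));W=cloud(d,(d["p"],d["q"]));R=Ro.from_quat(d["q"]).as_matrix();T=(W-d["p"])@R
for v in (3,12,20,28):
    m=(W[v,:,2]>0.0165)&(W[v,:,2]<0.024)
    c=np.where(m)[0];g=np.split(c,np.where(np.diff(c)>3)[0]+1)
    print(v,[(a[0],a[-1],T[v,a[0],1].round(4),T[v,a[-1],1].round(4),T[v,a[0],0].round(4)) for a in g if len(a)>5])
for v in (60,90,120):
    m=(np.abs(T[v,:,2]-.030)<.003)&(np.abs(T[v,:,1])<.06); c=np.where(m)[0]; print(v,c[0],c[-1],T[v,c[0],1],T[v,c[-1],1])
# disc visible edge
hsv=cv2.cvtColor(d["color"],cv2.COLOR_RGB2HSV)
m=(W[...,2]>0.022)&(W[...,2]<0.034)&(hsv[...,1]>100)&(np.arange(400)[:,None]<20)
P=W[m];print(len(P)); 
for u in (280,300,318,340,360):
    c=np.where(m[:,u])[0]
    if len(c): print(u,c[-1],T[c[-1],u],W[c[-1],u])
E
```

```text
3 [(np.int64(204), np.int64(230), np.float64(-0.0586), np.float64(-0.0457), np.float64(0.1278)), (np.int64(420), np.int64(447), np.float64(0.0545), np.float64(0.0676), np.float64(0.1285))]
12 [(np.int64(204), np.int64(230), np.float64(-0.0594), np.float64(-0.046), np.float64(0.1239)), (np.int64(419), np.int64(446), np.float64(0.0544), np.float64(0.0675), np.float64(0.1243))]
20 [(np.int64(205), np.int64(231), np.float64(-0.0591), np.float64(-0.0457), np.float64(0.1201)), (np.int64(418), np.int64(445), np.float64(0.0542), np.float64(0.0675), np.float64(0.1206))]
28 [(np.int64(205), np.int64(232), np.float64(-0.0595), np.float64(-0.0457), np.float64(0.1163)), (np.int64(418), np.int64(444), np.float64(0.0544), np.float64(0.0674), np.float64(0.1166))]
60 254 380 -0.03515847064389809 0.036034810668391766
90 255 378 -0.03528381099506333 0.03547227819255639
120 256 376 -0.03559026816886557 0.03524853646838807
747
280 3 [ 0.1261 -0.0185  0.0176] [ 0.5966 -0.3177  0.026 ]
300 8 [ 0.1237 -0.0084  0.0172] [ 0.5864 -0.3194  0.0263]
318 10 [0.1225 0.0006 0.0161] [ 0.5776 -0.3218  0.0274]
340 9 [0.1233 0.0117 0.0173] [ 0.5677 -0.3268  0.0261]
360 4 [0.1256 0.0218 0.0176] [ 0.5593 -0.3328  0.0259]
```

move_arm:
  rows: [3, -8, 0, 0, 0, 0, 1, 6, -15, 0, 0, 0, 0, 1, 6, -15, 0, 0, 0, 0, 1, 3, -8, 0, 0, 0, 0, 1, 0, 0, 0, 0, 0, 0, 1, 0, 0, 0, 0, 0, 0, 1]
  grip_force: 60

```text
time: 11.35
position: [0.5448, -0.2494, 0.0403]
tool_rot: [0.833, -0.554, -0.001, -0.0]
ft_force: [-0.3, 0.0, -1.1]
grip_width: 0.0214
```

```bash
python3 look.py w8; python3 - <<'E'
from h import *
np.set_printoptions(suppress=True,precision=4)
d=dict(np.load("pics/w8.npz"));W=cloud(d,(d["p"],d["q"]));R=Ro.from_quat(d["q"]).as_matrix();T=(W-d["p"])@R
hsv=cv2.cvtColor(d["color"],cv2.COLOR_RGB2HSV)
m=(W[...,2]>0.022)&(W[...,2]<0.034)&(hsv[...,1]>100)&(np.arange(400)[:,None]<120)
A=[]
for u in range(230,400,5):
    c=np.where(m[:,u])[0]
    if len(c): A.append(T[c[-1],u,:2])
A=np.array(A);
f=lambda c:np.hypot(A[:,0]-c[0],A[:,1]-c[1])-.065
from scipy.optimize import least_squares
r=least_squares(f,[.13,0],loss="soft_l1",f_scale=.001);print("disc centre in tool",r.x,np.abs(r.fun).max(),len(A))
for v in (3,20,40,60):
    mm=(W[v,:,2]>0.0165)&(W[v,:,2]<0.0225)&(hsv[v,:,1]<110)
    c=np.where(mm)[0];g=np.split(c,np.where(np.diff(c)>3)[0]+1)
    print(v,[(T[v,a[0],1].round(4),T[v,a[-1],1].round(4),T[v,a[0],0].round(4)) for a in g if len(a)>5])
E
```

```text
[ 0.5448 -0.2494  0.0403] yaw -67.22944979020897 toolz [-0.0011  0.0009 -1.    ] q [-0.616  0.745  1.627  0.     0.771  2.128] 11.35 0.021398634001743674 [-0.2541  0.0404 -1.0824]
flange step 275 137 [ 0.0585 -0.0248  0.0302] [ 0.0581 -0.0239  0.0228]
flange step 360 138 [0.058  0.0262 0.03  ] [0.0574 0.0254 0.0238]
blade top plane in tool: z=-0.0030x+-0.0011y+0.0303  resid 0.0008
disc centre in tool [ 0.1454 -0.0007] 0.00043486318278497527 34
3 []
20 [(np.float64(0.0605), np.float64(0.0645), np.float64(0.1189))]
40 [(np.float64(-0.149), np.float64(-0.1506), np.float64(0.1092)), (np.float64(-0.0612), np.float64(-0.0572), np.float64(0.1096)), (np.float64(0.0562), np.float64(0.0649), np.float64(0.1099))]
60 [(np.float64(-0.062), np.float64(-0.0502), np.float64(0.1)), (np.float64(0.0517), np.float64(0.0645), np.float64(0.1003))]
```

View pics/w8.png

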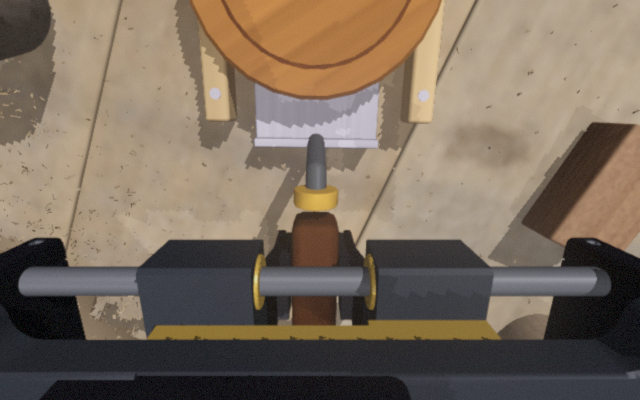

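move_arm:
  rows: [3, -7, 0, 0, 0, 0, 1, 4, -8, 0, 0, 0, 0, 1, 0, 0, 0, 0, 0, 0, 1, 0, 0, 0, 0, 0, 0, 1, 0, 0, 4, 0, 0, 0, 1, 0, 0, 4, 0, 0, 0, 1, 0, 0, 3, 0, 0, 0, 1, 0, 0, 3, 0, 0, 0, 1, 0, 0, 3, 0, 0, 0, 1, 0, 0, 3, 0, 0, 0, 1, 0, 0, 0, 0, 0, 0, 1]
  grip_force: 60

```text
time: 12.5
position: [0.5525, -0.265, 0.0611]
tool_rot: [0.833, -0.554, 0.0, 0.0]
ft_force: [0.6, 0.2, -1.6]
grip_width: 0.0217
```

```bash
cat > disc.py <<'E'
import sys
from h import *
from scipy.optimize import least_squares
np.set_printoptions(suppress=True,precision=4)
d=dict(np.load(f"pics/{sys.argv[1]}.npz"));W=cloud(d,(d["p"],d["q"]));R=Ro.from_quat(d["q"]).as_matrix();T=(W-d["p"])@R
hsv=cv2.cvtColor(d["color"],cv2.COLOR_RGB2HSV)
m=(hsv[...,1]>100)&(np.arange(400)[:,None]<135)&(T[...,2]<.034)&(T[...,2]>.012)&(np.abs(T[...,1])<.07)&(T[...,0]>.055)
A=[];P=T[m]
k=(np.abs(P[:,2]-np.median(P[:,2]))<.006);n=np.linalg.lstsq(np.c_[P[k,:2],np.ones(k.sum())],P[k,2],rcond=None)[0]
print("disc top plane tool",n,"median z tool",np.median(P[:,2]),"world z",np.nanmedian(W[m][:,2]))
for u in range(230,400,5):
    c=np.where(m[:,u])[0]
    if len(c)>3: A.append(T[c[-1],u,:2])
A=np.array(A);f=lambda c:np.hypot(A[:,0]-c[0],A[:,1]-c[1])-.065
r=least_squares(f,[.13,0],loss="soft_l1",f_scale=.001);print("disc centre in tool",r.x,"maxres",np.abs(r.fun).max(),len(A))
E
python3 look.py w9; python3 disc.py w9
```

```text
[ 0.5525 -0.265   0.0611] yaw -67.21719142622321 toolz [ 0.0007 -0.0005 -1.    ] q [-0.629  0.724  1.585  0.     0.831  2.115] 12.5 0.021691430381063057 [ 0.587   0.2185 -1.5884]
blade top plane in tool: z=-0.0297x+-0.0020y+0.0251  resid 0.0015
disc top plane tool [-0.004  -0.0011  0.0225] median z tool 0.02206937068486229 world z 0.03907316103482402
disc centre in tool [0.1284 0.0002] maxres 0.0006896209535696696 34
```

View pics/w9.png

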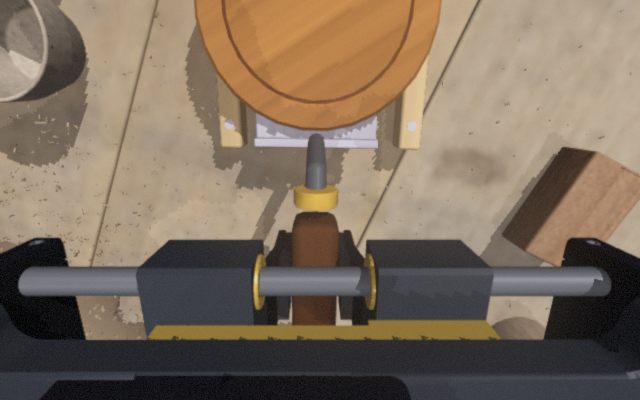

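move_arm:
  rows: [0, 0, 6, 0, 0, 0, 1, 0, 0, 14, 0, 0, 0, 1, 0, 0, 22, 0, 0, 0, 1, 0, 0, 28, 0, 0, 0, 1, 0, 0, 30, 0, 0, 0, 1, 0, 0, 30, 0, 0, 0, 1, -3, 2, 26, 0, 0, 0, 1, -6, 4, 18, 0, 0, 0.01, 1, -9, 7, 10, 0, 0, 0.03, 1, -11, 10, 4, 0, 0, 0.06, 1, -11, 11, 0, 0, 0, 0.08, 1, -11, 12, 0, 0, 0, 0.1, 1]
  grip_force: 60

```text
time: 13.75
position: [0.4999, -0.2178, 0.2488]
tool_rot: [0.903, -0.43, -0.0, -0.0]
ft_force: [0.0, 0.5, -1.3]
grip_width: 0.0214
```

move_arm:
  rows: [-11, 12, 0, 0, 0, 0.11, 1, -10, 12, 0, 0, 0, 0.12, 1, -10, 12, 0, 0, 0, 0.12, 1, -10, 12, 0, 0, 0, 0.12, 1, -6, 10, 0, 0, 0, 0.12, 1, -3, 8, 0, 0, 0, 0.12, 1, 0, 8, 0, 0, 0, 0.12, 1, 0, 8, 0, 0, 0, 0.12, 1, 0, 8, 2, 0, 0, 0.12, 1, 0, 8, 4, 0, 0, 0.12, 1, 0, 8, 4, 0, 0, 0.12, 1, 0, 8, 4, 0, 0, 0.12, 1]
  grip_force: 60

```text
time: 14.95
position: [0.4502, -0.104, 0.2627]
tool_rot: [0.963, 0.268, -0.001, -0.0]
ft_force: [0.1, -1.1, -1.4]
grip_width: 0.0214
```

```bash
python3 look.py w10; python3 disc.py w10
```

```text
[ 0.4502 -0.104   0.2627] yaw 31.11748812818078 toolz [-0.0011 -0.     -1.    ] q [-0.469  0.254  1.774 -0.001  1.115  0.559] 14.95 0.02136661530132037 [ 0.072  -1.1492 -1.4373]
flange step 275 137 [ 0.0596 -0.0234  0.0304] [ 0.0592 -0.0224  0.0223]
flange step 360 139 [0.0588 0.0272 0.0268] [0.0582 0.0265 0.0216]
blade top plane in tool: z=-0.0375x+-0.0039y+0.0259  resid 0.0016
disc top plane tool [-0.0031 -0.0001  0.0223] median z tool 0.021999118680958003 world z 0.24059787851921668
disc centre in tool [0.1298 0.0019] maxres 0.00042860756710162706 34
```

View pics/w10.png

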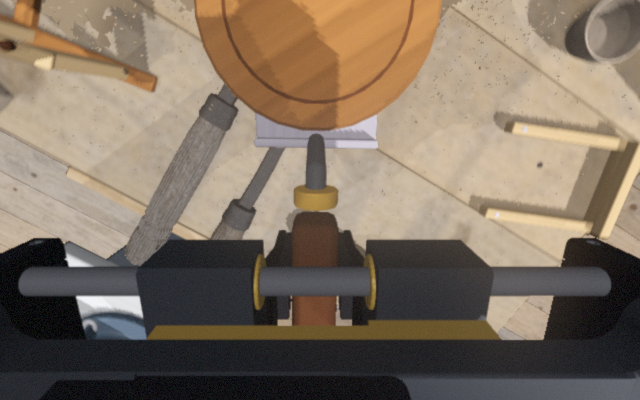

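move_arm:
  rows: [2, 5, 2, 0, 0, 0.12, 1, 4, 5, 2, 0, 0, 0.12, 1, 6, 6, 2, 0, 0, 0.12, 1, 7, 8, 2, 0, 0, 0.12, 1, 7, 10, 0, 0, 0, 0.12, 1, 7, 10, 0, 0, 0, 0.12, 1, 7, 10, 0, 0, 0, 0.12, 1, 6, 10, 0, 0, 0, 0.12, 1, 5, 10, 0, 0, 0, 0.12, 1, 3, 8, 0, 0, 0, 0.08, 1, 1, 4, 0, 0, 0, 0.03, 1, 0, 0, 0, 0, 0, 0, 1]
  grip_force: 60

```text
time: 16.2
position: [0.5059, -0.0185, 0.2705]
tool_rot: [0.65, 0.76, -0.0, -0.0]
ft_force: [-0.1, -0.7, -1.9]
grip_width: 0.0215
```

```bash
python3 look.py w11; python3 disc.py w11
```

```text
[ 0.5059 -0.0185  0.2705] yaw 98.90556940987294 toolz [-0.0003 -0.0002 -1.    ] q [-0.257  0.308  1.665 -0.     1.168 -0.413] 16.2 0.021474273880149754 [-0.066  -0.6631 -1.9375]
flange step 275 137 [ 0.0586 -0.0225  0.0311] [ 0.0583 -0.0215  0.0223]
flange step 360 138 [0.0581 0.0286 0.0301] [0.0577 0.0275 0.0222]
blade top plane in tool: z=-0.0332x+-0.0018y+0.0254  resid 0.0015
disc top plane tool [-0.0039 -0.0005  0.0224] median z tool 0.021995559281016177 world z 0.24847360101657684
disc centre in tool [0.1293 0.0007] maxres 0.0006492263305254292 34
```

View pics/w11.png

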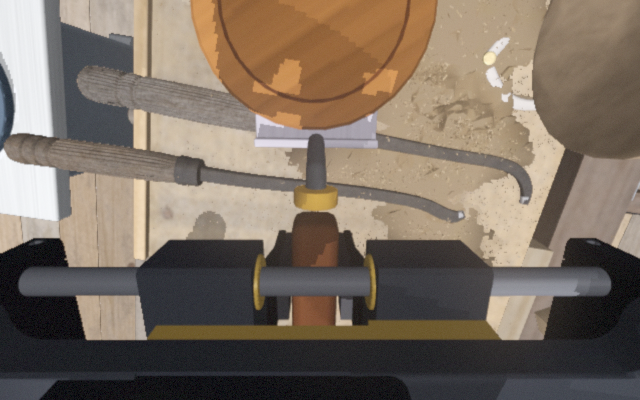

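move_arm:
  rows: [0, 0, 0, 0.03, 0.0047, 0, 1, 0, 0, 0, 0.06, 0.0094, 0, 1, 0, 0, 0, 0.07, 0.011, 0, 1, 0, 0, 0, 0.07, 0.011, 0, 1, 0, 0, 0, 0.07, 0.011, 0, 1, 0, 0, 0, 0.07, 0.011, 0, 1, 0, 0, 0, 0.07, 0.011, 0, 1, 0, 0, 0, 0.05, 0.0078, 0, 1, 0, 0, 0, 0.025, 0.0039, 0, 1, 0, 0, 0, 0, 0, 0, 1, 0, 0, 0, 0, 0, 0, 1]
  grip_force: 60

```text
time: 17.35
position: [0.5063, -0.0191, 0.2706]
tool_rot: [0.628, 0.734, 0.167, -0.196]
ft_force: [0.1, 0.5, -1.1]
grip_width: 0.0215
```

```bash
python3 look.py w12; python3 disc.py w12
```

```text
[ 0.5063 -0.0191  0.2706] yaw 98.90775578789145 toolz [-0.0767  0.4916 -0.8675] q [-0.51   0.426  1.599  0.405  1.467 -0.78 ] 17.35 0.02146686773904886 [ 0.071   0.4638 -1.12  ]
flange step 360 139 [0.0578 0.0283 0.0279] [0.0572 0.0276 0.0228]
blade top plane in tool: z=-0.0175x+-0.0014y+0.0238  resid 0.0012
disc top plane tool [-0.0031 -0.0003  0.0224] median z tool 0.02211739531969594 world z 0.30307731642723723
disc centre in tool [0.1269 0.0005] maxres 0.0005876323924524779 34
```

View pics/w12.png

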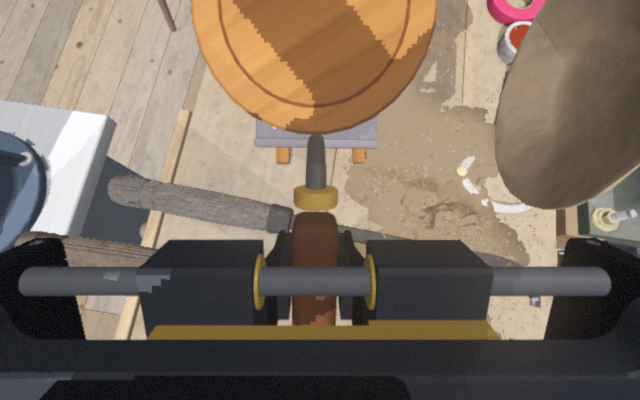

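```bash
python3 - <<'E'
from h import *
np.set_printoptions(suppress=True,precision=4)
d=np.load("pics/w12.npz");R=Ro.from_quat(d["q"]).as_matrix();p=d["p"]
a=np.radians(99);h=np.array([np.cos(a),np.sin(a),0]);s=np.cos(np.pi/6)*h+[0,0,.5];n=-.5*h+[0,0,np.cos(np.pi/6)]
S=np.array([.4807,.2128,.17]);c=np.array([.1265,.0005,.030])
print("disc now",p+R@c,"s",s,"n",n)
for up,nn in [(.004,.06),(.0025,.02),(.0025,.0),(.0025,-.012)]:
    t=S+up*s+nn*n-R@c;print(up,nn,t,(t-p)*1000)
E
```

```text
disc now [0.4875 0.1041 0.3075] s [-0.1355  0.8554  0.5   ] n [ 0.0782 -0.4938  0.866 ]
0.004 0.06 [0.5036 0.0634 0.187 ] [ -2.6432  82.4442 -83.5482]
0.0025 0.02 [0.5007 0.0818 0.1517] [  -5.5687  100.9149 -118.9392]
0.0025 0.0 [0.4992 0.0917 0.1343] [  -7.1331  110.7918 -136.2597]
0.0025 -0.012 [0.4982 0.0976 0.1239] [  -8.0717  116.7179 -146.652 ]
```

move_arm:
  rows: [0, 5, -5, 0, 0, 0, 1, -1, 10, -10, 0, 0, 0, 1, 0, 14, -14, 0, 0, 0, 1, -1, 16, -16, 0, 0, 0, 1, 0, 16, -16, 0, 0, 0, 1, -1, 12, -13, 0, 0, 0, 1, 0, 7, -7, 0, 0, 0, 1, 0, 2, -3, 0, 0, 0, 1, 0, 0, 0, 0, 0, 0, 1, 0, 0, 0, 0, 0, 0, 1]
  grip_force: 60

```text
time: 18.4
position: [0.5039, 0.0627, 0.187]
tool_rot: [0.628, 0.735, 0.168, -0.195]
ft_force: [0.2, -0.4, -1.6]
grip_width: 0.0219
```

```bash
python3 look.py w13; python3 disc.py w13; python3 - <<'E'
from rig import robot
from h import *
d=robot.camera("side");np.savez("pics/s13.npz",**d);up(d["color"],(200,400,120,320),4,"pics/s13.png")
E
```

```text
[0.5039 0.0627 0.187 ] yaw 98.97042609608059 toolz [-0.0758  0.4914 -0.8676] q [-0.374  0.514  1.734  0.476  1.214 -0.772] 18.4 0.021854336285294623 [ 0.2227 -0.3662 -1.5611]
flange step 275 137 [ 0.0588 -0.0224  0.0306] [ 0.0584 -0.0214  0.022 ]
flange step 360 139 [0.0578 0.0283 0.0279] [0.0572 0.0276 0.0224]
flange step 360 149 [0.0283 0.0557 0.2176] [0.031  0.0503 0.1788]
blade top plane in tool: z=-0.0174x+-0.0016y+0.0238  resid 0.0012
disc top plane tool [-0.0031 -0.0001  0.0225] median z tool 0.022129061095763847 world z 0.21937314597884647
disc centre in tool [0.1268 0.0006] maxres 0.0007110984013129623 34
```

View pics/w13.png

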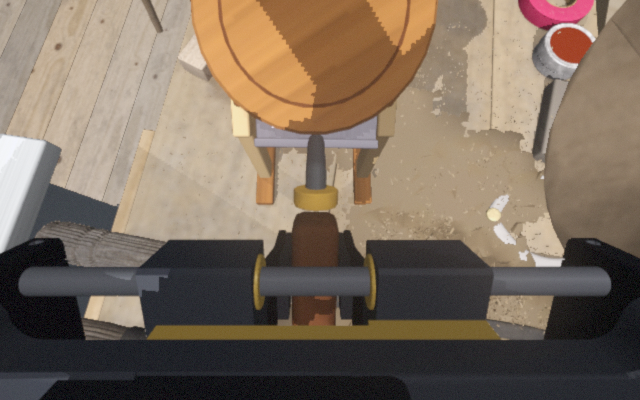

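View pics/s13.png

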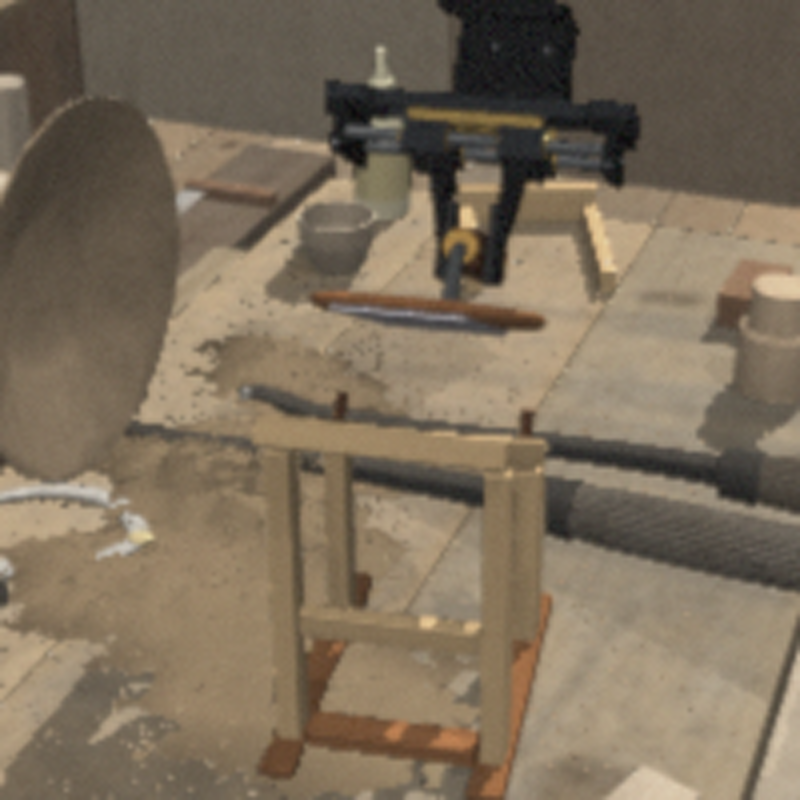

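```bash
python3 - <<'E'
from h import *
np.set_printoptions(suppress=True,precision=4)
d=dict(np.load("pics/w13.npz"));W=cloud(d,(d["p"],d["q"]));R=Ro.from_quat(d["q"]).as_matrix();T=(W-d["p"])@R
for v in (105,115,125,130):
    c=np.where((np.abs(T[v,:,2]-.09)<.006)&(np.abs(T[v,:,1])<.09)&(T[v,:,0]>.02))[0]
    g=np.split(c,np.where(np.diff(c)>3)[0]+1)
    print(v,[(a[0],a[-1],T[v,a[0]],T[v,a[-1],1]) for a in g if len(a)>5])
m=(np.abs(T[...,2]-.09)<.004)&(np.abs(T[...,1])<.09)&(T[...,0]>.02)&(T[...,0]<.12)
print("rail low end tool x",np.percentile(T[m][:,0],[1,2,5]),np.median(T[m][:,2]),m.sum())
E
```

```text
105 []
115 [(np.int64(232), np.int64(250), array([ 0.0703, -0.0626,  0.091 ]), np.float64(-0.04959650733620574)), (np.int64(378), np.int64(395), array([0.0703, 0.0506, 0.0914]), np.float64(0.06368302655528892))]
125 [(np.int64(232), np.int64(250), array([ 0.0628, -0.063 ,  0.0905]), np.float64(-0.04962490896515465)), (np.int64(377), np.int64(394), array([0.0626, 0.0506, 0.0933]), np.float64(0.06316900480599866))]
130 [(np.int64(233), np.int64(250), array([ 0.059 , -0.0623,  0.0899]), np.float64(-0.049546098968989906)), (np.int64(377), np.int64(394), array([0.0588, 0.0506, 0.0924]), np.float64(0.06344364769075848))]
rail low end tool x [0.0534 0.0543 0.055 ] 0.0903597973132993 1062
```

move_arm:
  rows: [0, 2, -4, 0, 0, 0, 1, -1, 5, -9, 0, 0, 0, 1, -1, 5, -9, 0, 0, 0, 1, -1, 5, -9, 0, 0, 0, 1, 0, 4, -6, 0, 0, 0, 1, 0, 2, -4, 0, 0, 0, 1, 0, 1, -2, 0, 0, 0, 1, 0, 0, 0, 0, 0, 0, 1]
  grip_force: 60

```text
time: 19.3
position: [0.5003, 0.0873, 0.1433]
tool_rot: [0.628, 0.734, 0.167, -0.196]
ft_force: [-0.2, 0.4, -1.4]
grip_width: 0.0214
```

```bash
python3 look.py w14; python3 disc.py w14; python3 - <<'E'
from h import *
np.set_printoptions(suppress=True,precision=4)
d=dict(np.load("pics/w14.npz"));W=cloud(d,(d["p"],d["q"]));R=Ro.from_quat(d["q"]).as_matrix();T=(W-d["p"])@R
a=np.radians(99);h=np.array([np.cos(a),np.sin(a),0]);s=np.cos(np.pi/6)*h+[0,0,.5];n=-.5*h+[0,0,np.cos(np.pi/6)];y=np.cross(n,s)
D=d["p"]+R@[.1265,.0005,.030]-[.4807,.2128,.17];print("disc rel seat: s,y,n",D@s,D@y,D@n)
E
```

```text
[0.5003 0.0873 0.1433] yaw 98.94513962098787 toolz [-0.0776  0.4921 -0.8671] q [-0.332  0.578  1.783  0.516  1.102 -0.8  ] 19.3 0.021404985559855875 [-0.1985  0.4055 -1.3763]
flange step 275 148 [ 0.0335 -0.0417  0.1845] [ 0.0314 -0.0417  0.1839]
flange step 360 138 [0.0581 0.0288 0.0319] [0.0577 0.0276 0.0229]
flange step 360 139 [0.0579 0.0283 0.0278] [0.0572 0.0276 0.0228]
blade top plane in tool: z=-0.0168x+-0.0014y+0.0238  resid 0.0012
disc top plane tool [-0.005  -0.0001  0.0227] median z tool 0.022150950427394837 world z 0.17557569129900052
disc centre in tool [0.1267 0.0005] maxres 0.0009330465941482929 34
disc rel seat: s,y,n 0.003110594228633111 -0.0003274055248365689 0.010099560225316592
```

View pics/w14.png

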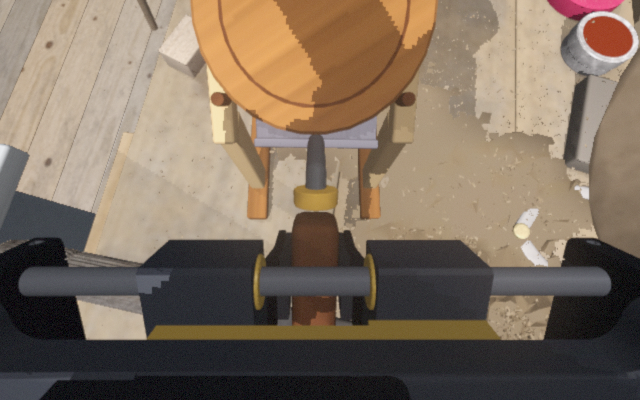

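move_arm:
  rows: [-0.2, 1.2, -2.1, 0, 0, 0, 1, -0.2, 1.2, -2.1, 0, 0, 0, 1, -0.2, 1.2, -2.1, 0, 0, 0, 1, -0.2, 1.2, -2.1, 0, 0, 0, 1, -0.2, 1.2, -2.1, 0, 0, 0, 1, -0.2, 1.2, -2.1, 0, 0, 0, 1, -0.2, 1.2, -2.1, 0, 0, 0, 1, -0.2, 1.2, -2.1, 0, 0, 0, 1, 0, 0, 0, 0, 0, 0, 1]
  grip_force: 60

```text
time: 20.25
position: [0.4984, 0.097, 0.1265]
tool_rot: [0.628, 0.734, 0.167, -0.196]
ft_force: [0.9, 0.5, -1.3]
grip_width: 0.0213
```

```bash
cat > rel.py <<'E'
import sys
from h import *
np.set_printoptions(suppress=True,precision=4)
d=dict(np.load(f"pics/{sys.argv[1]}.npz"));W=cloud(d,(d["p"],d["q"]));R=Ro.from_quat(d["q"]).as_matrix()
a=np.radians(99);h=np.array([np.cos(a),np.sin(a),0]);s=np.cos(np.pi/6)*h+[0,0,.5];n=-.5*h+[0,0,np.cos(np.pi/6)];y=np.cross(n,s)
B=np.stack([s,y,n],1);S=np.array([.4807,.2128,.17])
o=(d["p"]+R@[.126,.001,.0335]-S)@B;print("spatula origin rel seat s,y,n",o,"blade dir",(R@[1,0,0])@B)
Q=(W-S)@B;hsv=cv2.cvtColor(d["color"],cv2.COLOR_RGB2HSV)
m=(hsv[...,1]>90)&(np.abs(Q[...,2]-.008)<.007)&(np.hypot(Q[...,0],Q[...,1])<.08)
P=Q[m&(np.hypot(Q[...,0],Q[...,1])<.05)];k=np.linalg.lstsq(np.c_[P[:,:2],np.ones(len(P))],P[:,2],rcond=None)[0];print("disc top plane in seat frame",k,len(P))
mm=m.astype(np.uint8);mm=cv2.morphologyEx(mm,cv2.MORPH_OPEN,np.ones((5,5)));c,_=cv2.findContours(mm,0,1);c=max(c,key=cv2.contourArea)[:,0]
c=c[(c[:,1]>4)];A=np.array([Q[y_,x_] for x_,y_ in c]);A=A[A[:,2]>.001]
from scipy.optimize import least_squares
f=lambda z:np.hypot(A[:,0]-z[0],A[:,1]-z[1])-.065
r=least_squares(f,[0,0],loss="soft_l1",f_scale=.001);print("disc centre rel seat s,y",r.x,np.median(np.abs(r.fun)),len(A))
E
python3 look.py w15; python3 rel.py w14;python3 rel.py w15
```

```text
[0.4984 0.097  0.1265] yaw 98.93218095130389 toolz [-0.078   0.4922 -0.867 ] q [-0.315  0.605  1.8    0.534  1.059 -0.813] 20.25 0.02126866111180978 [ 0.8666  0.5367 -1.3186]
flange step 275 137 [ 0.0589 -0.0223  0.0297] [ 0.0583 -0.0216  0.0235]
flange step 275 150 [ 0.0336 -0.0396  0.1664] [ 0.0327 -0.0386  0.1579]
flange step 360 139 [0.058  0.0281 0.0264] [0.0573 0.0274 0.0214]
blade top plane in tool: z=-0.7985x+-0.0037y+0.0809  resid 0.0038
spatula origin rel seat s,y,n [ 0.0026 -0.0008  0.0066] blade dir [ 1.     -0.0008 -0.0021]
disc top plane in seat frame [0. 0. 0.] 0
disc centre rel seat s,y [-0.0712  0.0086] 0.0001979341927150699 16
spatula origin rel seat s,y,n [ 0.0028 -0.0005 -0.0129] blade dir [ 1.     -0.001  -0.0019]
disc top plane in seat frame [ 0.0034 -0.0005  0.0088] 18006
disc centre rel seat s,y [ 0.0032 -0.0008] 0.0003431489833722601 423
```

View pics/w15.png

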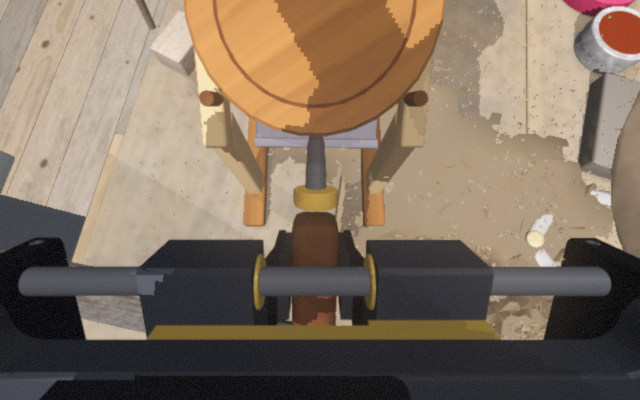

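move_arm:
  rows: [0.2, -1.2, 2.1, 0, 0, 0, 1, 0.2, -1.2, 2.1, 0, 0, 0, 1, 0.2, -1.2, 2.1, 0, 0, 0, 1, 0.2, -1.2, 2.1, 0, 0, 0, 1, 0.1, -0.6, 1.1, 0, 0, 0, 1, 0, 0, 0, 0, 0, 0, 1, 0.1, -0.9, -0.5, 0, 0, 0, 1, 0.1, -0.9, -0.5, 0, 0, 0, 1, 0.1, -0.9, -0.5, 0, 0, 0, 1, 0.1, -0.9, -0.5, 0, 0, 0, 1, 0, 0, 0, 0, 0, 0, 1]
  grip_force: 60

```text
time: 21.4
position: [0.4999, 0.0878, 0.1341]
tool_rot: [0.628, 0.734, 0.167, -0.196]
ft_force: [-0.9, 0.0, -1.0]
grip_width: 0.021
```

```bash
python3 look.py w16; python3 rel.py w16
```

```text
[0.4999 0.0878 0.1341] yaw 98.92429357047764 toolz [-0.0776  0.4922 -0.867 ] q [-0.331  0.593  1.789  0.522  1.083 -0.811] 21.4 0.021030543502035138 [-0.9299  0.0297 -1.0235]
blade top plane in tool: z=-0.0264x+0.0003y+0.0248  resid 0.0014
spatula origin rel seat s,y,n [-0.0015 -0.0005 -0.0016] blade dir [ 1.     -0.0011 -0.002 ]
disc top plane in seat frame [-0.0063  0.0002  0.0099] 15710
disc centre rel seat s,y [0.0008 0.0002] 0.00034503965910621937 391
```

move_arm:
  rows: [-0.2, 1.3, -2.2, 0, 0, 0, 1, -0.2, 1.3, -2.2, 0, 0, 0, 1, -0.2, 1.3, -2.3, 0, 0, 0, 1, -0.2, 1.3, -2.3, 0, 0, 0, 1, -0.2, 1.3, -2.3, 0, 0, 0, 1, 0, 0, 0, 0, 0, 0, 1]
  grip_force: 60

```text
time: 22.05
position: [0.4987, 0.0945, 0.1226]
tool_rot: [0.628, 0.734, 0.167, -0.196]
ft_force: [0.3, -0.4, -1.4]
grip_width: 0.0216
```

```bash
python3 look.py w17; python3 rel.py w17
```

```text
[0.4987 0.0945 0.1226] yaw 98.93374793083204 toolz [-0.078   0.4922 -0.867 ] q [-0.319  0.612  1.801  0.534  1.054 -0.82 ] 22.05 0.021605123425345294 [ 0.3246 -0.3885 -1.3898]
flange step 275 137 [ 0.0589 -0.0223  0.0297] [ 0.0584 -0.0215  0.0225]
flange step 360 139 [0.0579 0.0282 0.0273] [0.0572 0.0276 0.0224]
blade top plane in tool: z=-0.0246x+0.0008y+0.0318  resid 0.0006
spatula origin rel seat s,y,n [-0.0013 -0.0004 -0.015 ] blade dir [ 1.     -0.001  -0.0019]
disc top plane in seat frame [ 0.0001 -0.      0.0088] 16553
disc centre rel seat s,y [0.0006 0.0002] 0.0003505538352818749 427
```

View pics/w17.png

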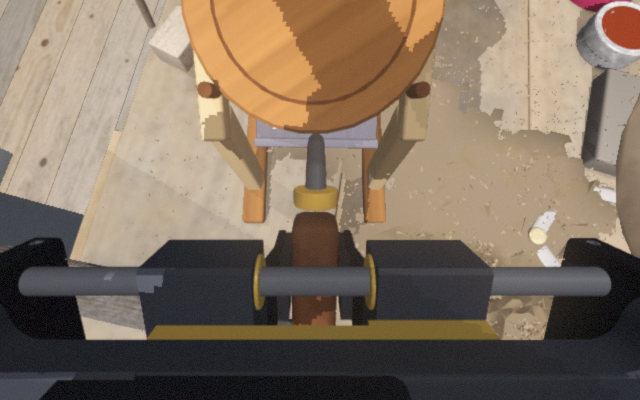

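move_arm:
  rows: [0.8, -5.1, -3, 0, 0, 0, 1, 1.4, -8.6, -5, 0, 0, 0, 1, 2, -12.8, -7.5, 0, 0, 0, 1, 2, -12.8, -7.5, 0, 0, 0, 1, 2, -12.8, -7.5, 0, 0, 0, 1, 1.4, -8.6, -5, 0, 0, 0, 1, 1.2, -7.7, -4.5, 0, 0, 0, 1, 0, 0, 0, 0, 0, 0, 1]
  grip_force: 60

```text
time: 22.9
position: [0.5101, 0.0247, 0.0822]
tool_rot: [0.629, 0.734, 0.168, -0.196]
ft_force: [0.3, 0.2, -0.4]
grip_width: 0.0216
```

```bash
python3 look.py w18; python3 rel.py w18
```

```text
[0.5101 0.0247 0.0822] yaw 98.84020943954339 toolz [-0.0767  0.4921 -0.8672] q [-0.435  0.701  1.761  0.498  1.047 -0.923] 22.9 0.02162580623944268 [ 0.3098  0.2287 -0.4   ]
flange step 275 137 [ 0.0588 -0.0224  0.0303] [ 0.0584 -0.0215  0.0223]
flange step 360 138 [0.0582 0.0286 0.0303] [0.0578 0.0275 0.0223]
blade top plane in tool: z=0.0017x+0.0000y+0.0301  resid 0.0007
spatula origin rel seat s,y,n [-0.0829 -0.001  -0.0146] blade dir [ 1.     -0.0024 -0.0023]
disc top plane in seat frame [0. 0. 0.] 0Traceback (most recent call last):
  File "rel.py", line 11, in <module>
    mm=m.astype(np.uint8);mm=cv2.morphologyEx(mm,cv2.MORPH_OPEN,np.ones((5,5)));c,_=cv2.findContours(mm,0,1);c=max(c,key=cv2.contourArea)[:,0]
                                                                                                               ~~~^^^^^^^^^^^^^^^^^^^^^^^
ValueError: max() iterable argument is empty
```

View pics/w18.png

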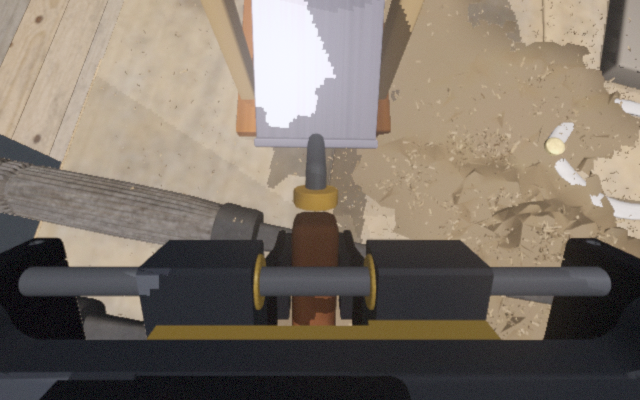

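move_arm:
  rows: [0.4, -2, 0, -0.045, -0.007, 0, 1, 0.8, -5, 0, -0.085, -0.013, 0, 1, 0.8, -5, 0, -0.085, -0.013, 0, 1, 0.8, -5, 0, -0.085, -0.013, 0, 1, 0.8, -5, 0, -0.085, -0.013, 0, 1, 0.8, -5, 0, -0.085, -0.013, 0, 1, 1.6, -10, 0, -0.044, -0.007, 0, 1, 3, -19, 0, 0, 0, 0, 1, 3, -19, 0, 0, 0, 0, 1, 3, -19, 0, 0, 0, 0, 1, 3, -19, 0, 0, 0, 0, 1, 1.5, -10, 0, 0, 0, 0, 1]
  grip_force: 60

```text
time: 24.15
position: [0.5295, -0.0978, 0.0833]
tool_rot: [0.65, 0.76, -0.0, -0.001]
ft_force: [-0.3, 0.2, -1.1]
grip_width: 0.0212
```

```bash
python3 look.py w19
```

```text
[ 0.5295 -0.0978  0.0833] yaw 98.88275200764991 toolz [-0.0014  0.0011 -1.    ] q [-0.39   0.621  1.766  0.001  0.756 -0.546] 24.15 0.021249167591484798 [-0.3099  0.1633 -1.0568]
flange step 275 137 [ 0.0586 -0.0225  0.0309] [ 0.0583 -0.0214  0.0222]
flange step 360 138 [0.0582 0.0286 0.0298] [0.0576 0.0277 0.0231]
blade top plane in tool: z=0.0018x+-0.0006y+0.0299  resid 0.0007
```

View pics/w19.png

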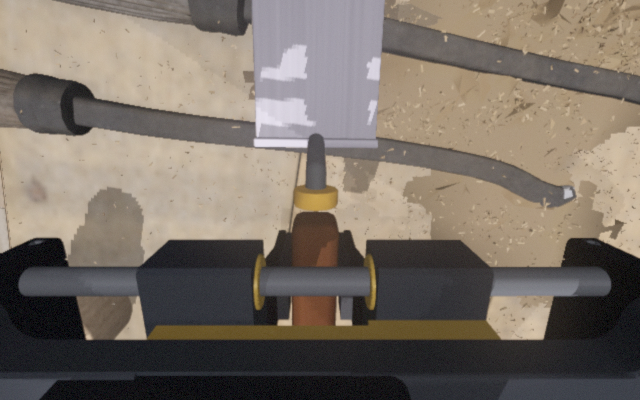

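move_arm:
  rows: [0, -5, 20, 0, 0, 0, 1, 0, -8, 30, 0, 0, 0, 1, -2, -5, 10, 0, 0, -0.08, 1, -3, -4, 0, 0, 0, -0.14, 1, -3, -3, 0, 0, 0, -0.14, 1, -3, -3, 0, 0, 0, -0.14, 1, -3, -3, 0, 0, 0, -0.14, 1, -3, -3, 0, 0, 0, -0.14, 1, -3, -3, 0, 0, 0, -0.14, 1, -3, -3, 0, 0, 0, -0.14, 1, -3, -3, 0, 0, 0, -0.14, 1, -3, -3, 0, 0, 0, -0.14, 1]
  grip_force: 60

```text
time: 25.4
position: [0.4994, -0.1417, 0.1429]
tool_rot: [0.982, 0.189, -0.0, -0.002]
ft_force: [-0.1, 0.1, -1.1]
grip_width: 0.0213
```

move_arm:
  rows: [-2, -1, 0, 0, 0, -0.14, 1, -1, 0, 0, 0, 0, -0.14, 1, 0, 0, 0, 0, 0, -0.14, 1, 0, 0, -20, 0, 0, -0.13, 1, 0, 0, -30, 0, 0, -0.03, 1, 0, 0, -25, 0, 0, 0, 1, 0, 0, -13, 0, 0, 0, 1, 0, 0, 0, 0, 0, 0, 1, 0, 0, 0, 0, 0, 0, 1]
  grip_force: 60

```text
time: 26.3
position: [0.4975, -0.1438, 0.0553]
tool_rot: [0.995, -0.097, 0.001, -0.001]
ft_force: [0.6, 0.7, -0.5]
grip_width: 0.0214
```

```bash
python3 look.py w20; python3 - <<'E'
from h import *
d=dict(np.load("pics/w20.npz"));W=cloud(d,(d["p"],d["q"]))
print("blade z",np.nanmedian(W[20:120,270:360,2]),"bench",np.nanmedian(W[60:120,420:470,2]))
E
```

```text
[ 0.4975 -0.1438  0.0553] yaw -11.077956245469244 toolz [ 0.0016  0.0015 -1.    ] q [-0.499  0.654  1.834  0.003  0.654  1.263] 26.3 0.02138964774150229 [ 0.6296  0.6543 -0.4761]
flange step 275 137 [ 0.0595 -0.0243  0.0307] [ 0.0592 -0.0231  0.0212]
blade top plane in tool: z=0.0026x+-0.0006y+0.0299  resid 0.0007
blade z 0.025318664389772476 bench 0.0002338918512243271
```

View pics/w20.png

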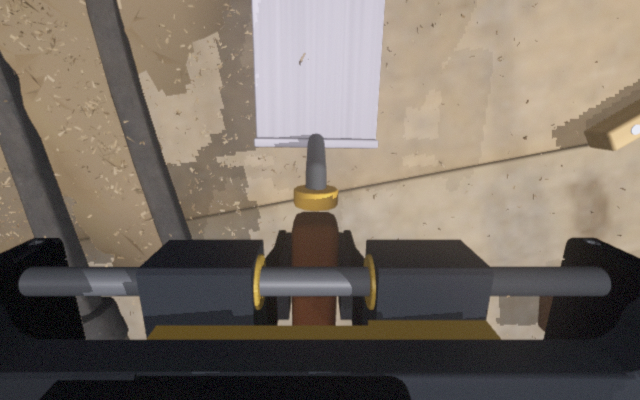

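move_arm:
  rows: [0, 0, -10, 0, 0, 0, 1, 0, 0, -7, 0, 0, 0, 1, 0, 0, -3, 0, 0, 0, 1, 0, 0, -1.5, 0, 0, 0, 1, 0, 0, 0, 0, 0, 0, 1, 0, 0, 0, 0, 0, 0, 0.7, 0, 0, 0, 0, 0, 0, 0.4, 0, 0, 0, 0, 0, 0, 0, 0, 0, 0, 0, 0, 0, 0, 0, 0, 0, 0, 0, 0, 0, 0, 0, 0, 0, 0, 0, 0]

```text
time: 27.45
position: [0.4973, -0.1442, 0.0335]
tool_rot: [0.995, -0.097, 0.001, -0.001]
ft_force: [-0.1, 0.4, 1.2]
grip_width: 0.0581
```

move_arm:
  rows: [0, 0, 0, 0, 0, 0, 0, 0, 0, 0, 0, 0, 0, 0, 0, 0, 0, 0, 0, 0, 0, 0, 0, 0, 0, 0, 0, 0]

```text
time: 27.85
position: [0.4973, -0.1441, 0.0334]
tool_rot: [0.995, -0.097, 0.001, -0.001]
ft_force: [0.2, 0.5, -0.7]
grip_width: 0.0845
```

```bash
python3 look.py w21
```

```text
[ 0.4973 -0.1441  0.0334] yaw -11.097177258545141 toolz [ 0.0015  0.0013 -1.    ] q [-0.499  0.695  1.842  0.003  0.604  1.262] 27.85 0.0844862626184963 [ 0.2267  0.4781 -0.7312]
flange step 275 137 [ 0.0595 -0.0242  0.0302] [ 0.059  -0.0233  0.0228]
flange step 360 138 [0.0589 0.0269 0.031 ] [0.0585 0.0259 0.023 ]
blade top plane in tool: z=0.0037x+-0.0005y+0.0299  resid 0.0008
```

View pics/w21.png

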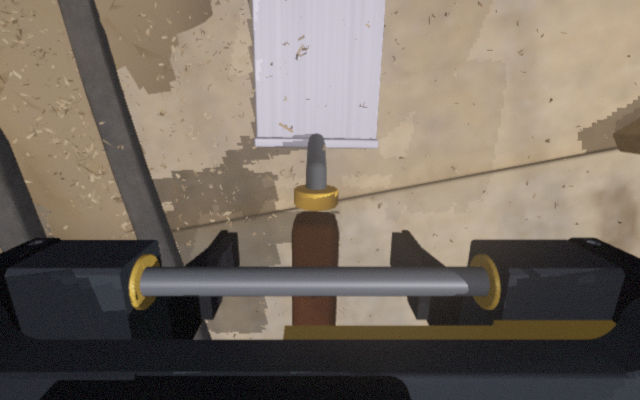

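move_arm:
  rows: [0, 0, 20, 0, 0, 0, 0, 0, 0, 40, 0, 0, 0, 0, 0, 0, 45, 0, 0, 0, 0, 0, 0, 45, 0, 0, 0, 0, -12, 30, 40, 0, 0, 0, 0, -14, 42, 20, 0, 0, 0, 0, -14, 42, 20, 0, 0, 0, 0, -14, 42, 20, 0, 0, 0, 0, -14, 42, 10, 0, 0, 0, 0, -14, 42, 10, 0, 0, 0, 0, -14, 42, 0, 0, 0, 0, 0, 0, 20, 0, 0, 0, 0, 0]

```text
time: 29.1
position: [0.3989, 0.1597, 0.3027]
tool_rot: [0.995, -0.095, 0.0, -0.001]
ft_force: [0.7, 0.2, 0.1]
grip_width: 0.0869
```

move_arm:
  rows: [0, 0, 0, 0, 0, 0, 0, 0, 0, 0, 0, 0, 0, 0]

```text
time: 29.3
position: [0.4014, 0.157, 0.3023]
tool_rot: [0.995, -0.096, 0.001, -0.0]
ft_force: [-0.2, 0.1, 0.6]
grip_width: 0.0873
```

```bash
python3 look.py w22; python3 rel.py w22; python3 - <<'E'
from rig import robot
from h import *
d=robot.camera("top");np.savez("pics/t22.npz",**d);cv2.imwrite("pics/t22.png",d["color"][:,:,::-1])
W=cloud(d);hsv=cv2.cvtColor(d["color"],cv2.COLOR_RGB2HSV);z=W[...,2]
m=((hsv[...,1]<45)&(hsv[...,2]>140)&(np.abs(z)<0.012)&(np.abs(W[...,1]+.17)<.1)&(W[...,0]>.5)&(W[...,0]<.75))
P=W[m];print("spatula blade",len(P),np.median(P,0),np.linalg.lstsq(np.c_[P[:,:2],np.ones(len(P))],P[:,2],rcond=None)[0])
E
```

```text
[0.4014 0.157  0.3023] yaw -11.01131781610413 toolz [ 0.0014  0.0005 -1.    ] q [0.112 0.156 1.782 0.    1.202 1.875] 29.3 0.08729285431838568 [-0.1776  0.0687  0.6101]
spatula origin rel seat s,y,n [-0.0257 -0.031   0.1291] blade dir [-0.2957 -0.9396  0.1722]
disc top plane in seat frame [-0.0003  0.0005  0.0088] 10286
disc centre rel seat s,y [-0.0002  0.0005] 0.0008576992026821453 474
spatula blade 1047 [ 0.62224805 -0.17283181  0.0034284 ] [-0.00553657  0.00631712  0.00777446]
```

View pics/w22.png

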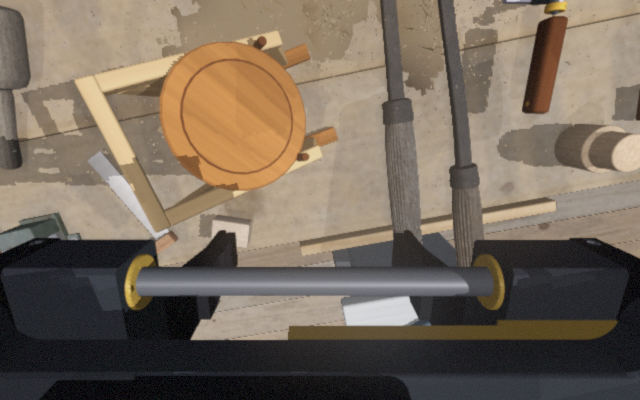

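View pics/t22.png

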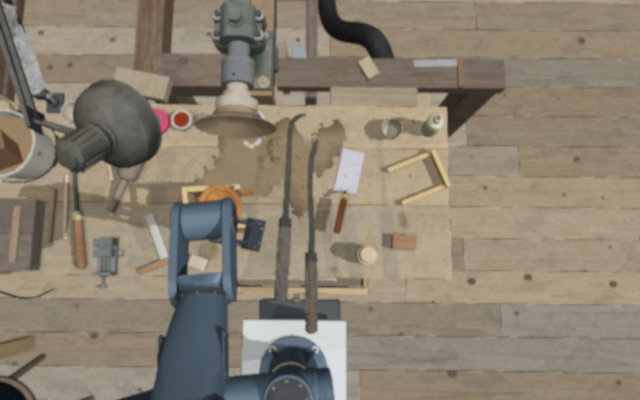

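The wrist picture shows the disc (about 233,115) flat against both pins (260,43 and 305,156). The top picture shows the spatula back on the bench (348,172) and the bystanders where they were. I'm handing in now.

```bash
python3 -c "
from rig import robot
print(robot.hand_in()); print(robot.get_obs()['time'])"
```

```text
the job is handed in; nothing more can be done
None
the job is handed in; nothing more can be done
```

I lifted the disc off the bearers on the spatula and laid it on the sloping stand. I then drew it about 2.5 mm down against the pins with the blade, pulled the spatula out, and laid it back flat where it started. I handed the job in at about 29.4 s; `robot.hand_in()` gives no verdict, so my own checks below are the only result I have.

- **Disc:** the last wrist-camera measurement puts it within about 1 mm of the seat point. It sits parallel to the rails to within 0.1°, about 30° from vertical, and touches both pins in the picture.
- **Spatula:** it is released and flat on the bench, with the top of the blade at 3.4 mm and less than 0.5° of tilt.
- **Bystanders:** the sanding block, cup, blank and offcut look unmoved in the last pictures; I did not measure their positions.
- **Contact and force:** I saw no sign of the gripper or arm touching the disc. The wrist force stayed around 2 N or less in every reading I took between moves.

No check failed or disagreed beyond the 2 mm calibration error, except one measuring script that stopped when the disc was out of view. A later picture from another pose covered that check.

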